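# Free the seized pins of the under-sink block and box up the hardware

## Task

Strip the steel pin block on the cupboard floor: work every seized red-headed pin out of it by twisting it back and forth while pulling gently upward - the block only rests on its plate, and a straight pull would lift it off - and put the pins in the clear organiser box. Slide the thin brass shim plate over the liner until at least a quarter of its length, but less than half, overhangs the front edge of the raised floor, pick it up there and put it in the box too. Leave the brush, spanner, canister and light switch as they are, and the box standing on the raised floor.

Things in the scene. Friction and masses are not known exactly. Their poses are not given: they have to be found in the camera images.
- plinth: Raised cupboard floor with a slick grey liner, 330 mm (x) by 900 mm (y), 70 mm high, fixed on the work surface. Origin: centre of its underside; its top lies at +70 mm along z. Its straight front edge, towards the robot, lies 165 mm from the origin along its -x; in front of it the work surface is clear.
- block_top (a point): Centre of the top of the pin block, a 2.7 kg steel block 50 mm (x) by 230 mm (y) by 40 mm high on a fixed 4 mm plate 70 by 250 mm. Bores 78 mm apart along its y (-78, 0, +78 mm); two or three hold a pin. A pin is seized: a straight pull needs 34 to 47 N; turning it (0.2 N m, any way, any angle) while lifting cuts that, to about half at 6 mm of turn at the shank per 3.4 mm of rise.
- block_lift (a joint): How far the pin block is lifted off its plate, m (0 when seated). The block can only move straight up, and an upward pull of more than about 26 N lifts it. It must stay seated: 6 mm or more counts as torn off. The pins give 1 to 2 mm sideways in it under a light push.
- pin1_head (a point): Centre of the flat red steel head of pin 1 (None if absent): 30 mm (its x) by 12 mm (its y, the way to pinch it) by 30 mm (its z), on a round rusty shank 10 mm thick whose tip is 51 mm from this point along the pin's -z. Mass 60 g. At the start it stands upright with 26 mm of shank in its bore, the head's underside 10 mm above the block; it is free once raised 22 to 28 mm.
- pin2_head (a point): Centre of the flat red steel head of pin 2 (None if absent): 30 mm (its x) by 12 mm (its y, the way to pinch it) by 30 mm (its z), on a round rusty shank 10 mm thick whose tip is 51 mm from this point along the pin's -z. Mass 60 g. At the start it stands upright with 26 mm of shank in its bore, the head's underside 10 mm above the block; it is free once raised 22 to 28 mm.
- pin3_head (a point): Centre of the flat red steel head of pin 3 (None if absent): 30 mm (its x) by 12 mm (its y, the way to pinch it) by 30 mm (its z), on a round rusty shank 10 mm thick whose tip is 51 mm from this point along the pin's -z. Mass 60 g. At the start it stands upright with 26 mm of shank in its bore, the head's underside 10 mm above the block; it is free once raised 22 to 28 mm.
- shim_center (a point): Centre of a flat brass shim plate, 110 mm (its x) by 50 mm (its y) by 4 mm thick, lying loose on the liner, long side roughly towards the front edge. Mass 140 to 220 g. It slides easily (friction 0.3) and can be dragged by pressing on it lightly from above.
- organiser: Loose clear acrylic organiser box, open at the top, 150 mm (x) by 200 mm (y) by 70 mm high outside, walls and floor 4 mm, 0.5 to 0.8 kg, standing on the raised floor. Origin: centre of its underside.
- canister: Bystander: closed white ceramic canister, 80 mm across, 110 mm high, at the rear of the raised floor. Origin: centre of its underside.
- brush: Bystander: yellow plastic hand brush, 220 mm long, 45 mm wide, 45 mm high, lying along the rear of the raised floor. It lies right of the light switch; origin at the end of its handle, the end nearer the switch.
- spanner_tip (a point): Bystander: steel spanner 180 mm long, lying along the rear of the raised floor, left of the canister. This point is its jaw end, the end nearer the canister.
- light_switch (a joint): Bystander: black toggle of the light switch, on a white base at the rear of the raised floor, a little right of its middle, rad; 0 at the start, to be left so.
Things that resemble listed ones, but are neither listed nor needed, are in the scene too. Leave any orange or purple look-alike of the part that bears pin3_head alone.

How it is judged:
By the outcome, as a careful person would: the job done as asked, in the order asked, and still so for the second after the job is handed in, with the robot touching nothing.
Of pin1, pin2, pin3 only 2 to 3 are there at a start; the rules pass over those that are not, and their reading is None.
At some moment in a run one of organiser may be knocked a few centimetres aside while the robot is not near it.
Once in a run the grip may slacken for a moment while it holds something.
It also fails if it takes over 210 s, if anything falls off the work surface, if the arm or the gripper's body presses on something with over 40 N, if the wrist force passes 120 N, or if a joint passes its speed limit or range.

## Robot

A 7-joint arm with a two-finger parallel gripper is mounted at the origin on the work surface. World frame = base frame: x ahead of the robot, y to its left, z up, the work surface at z = 0. Lengths are in m, angles in rad, forces in N, time in s.
With the tool pointing down it reaches from about 0.35 to 0.9 m from the base axis. Payload 8.1 kg.
Tool frame: the origin (TCP) lies between the finger pads; the fingertips stand 22 mm ahead of it and the grasp point (between the pads) lies 3 mm ahead of it; z points along the fingers, x is the direction in which the jaws open and shut, and the axes are right-handed (so a half turn about z gives the same grasp; the last joint's range is limited). The gripper opens to 85 mm and grips with 20 to 120 N. Pads are 22 mm wide; open, the fingers measure 114 mm over their backs; the gripper's body (76 mm by 85 mm) begins 54 mm behind the grasp point. The pads swing forward as they close: fully open they stand 13 mm farther back than shut.
Start: joints at [1.168, 0.434, 0.025, 1.573, -0.012, 1.134, -0.075], TCP at [0.185, -0.597, 0.253] pointing down, gripper open.
Joint ranges: [-2.62, 2.62], [-0.44, 2.09], [-1.27, 1.32], [0.08, 2.57], [-1.32, 4.46], [0.12, 2], [-2.74, 2.74]. Speed limits (rad/s): [2.22, 2.22, 3.01, 3.01, 3.14, 3.14, 3.14].

## Interface

Orientations are given as [roll, pitch, yaw] about the fixed x, y, z axes, in that order (R = Rz(yaw) Ry(pitch) Rx(roll)).
In Python, from rig import robot gives the robot as it stands. The module is installed in compiled form; this text tells all that it offers.
- The arm moves only by the tool step_arm, never from a script. Its argument "deltas" is a list of rows, each an object of numbers: "tx", "ty", "tz": the shift along the tool's x, y, z in mm; "twist": the turn about the tool's z in rad; "hand": the opening, from -1 (shut) to 1 (fully open). A call has 1 to 20 rows; each row shifts and turns the pose as measured when the row begins, along the tool's axes as they then stand; what a row does not reach is not made up. A row lasts 1/8 s, in which the tool goes at most 62.5 mm and 10.7 degrees, less where a joint would pass 70% of its speed; a pose out of reach is approached as far as the arm can. A call with a gripper value outside its range is refused whole. The fingers move at their own pace and stop on an object; the grip force is fixed at half the most. Time passes only in rows, so rows that do not move let the fingers close. It gives the time, the measured TCP pose, the force and the opening at its end, in the units of the state.
- robot.get_obs(): the state, without advancing time (a new reading comes with each control period).
- robot.capture(name): name is "scene" or "top" or "wrist"; returns (picture, depth): 420x560x3 uint8, blue, green, red; 420x560 float32, m along the optical axis (not along the pixel's ray), 0 where there is no reading.
- robot.camera_model(name): a dict with "intrinsics" (3x3 intrinsics, pixels), "R" (3x3) and "t" (3): a world point X has camera coordinates R X + t. Camera axes: x right, y down, z forward; pixel columns grow to the right and rows downward; lengths in m; the calibration is good to about 2 mm. The wrist camera is an equidistant fisheye: a pixel r from the principal point sees the ray r / f radians off the axis. A picture is of the moment at which its call begins: read the wrist's pose just before it. camera_model takes no time and is no camera call; for the wrist camera it gives the pose at the moment of the call.
- robot.sign_off(): hands the job in, once; it reports no verdict.
Trained networks look in the newest picture that a camera, given by its name, has taken for a name from the list of things; names that differ only in an ending like _2 or _b are one class to them, and where a whole thing is asked for, a point or a joint stands for the part that bears it (a point fixed in the world has none). Each returns a list of dicts, best first, with "conf" (0 to 1); they miss things now and then, are a little off and sometimes report something else, mostly with a low value. They report only what shows in the picture. A call takes as long as a camera call. They do not tell look-alikes from the thing itself.
- robot.recognise(camera, target): "centre" ([x, y, z] in m, in world coordinates, good to about 4 mm: the middle of the surface that is visible of it).
The state is a dict: "clock": time; "joint_pos": joint angles; "dq": joint speeds; "joint_efforts": joint torques, N m; "position": TCP position; "eef_rot": TCP orientation; "ft_force": force on the tool from outside, world axes, zero at the start; "ft_torque": the same for the moment, N m; "opening": opening from 0.0 (shut) to 1.0 (fully open).
Only numpy, scipy, OpenCV 4.12 (cv2) and the standard library are available. Lean on these libraries where they do the work, as an engineer would, in place of code of your own. Each camera call takes 0.05 s, during which the arm holds its last target.

## Working session

There is one attempt and no reset: what is moved stays moved. The work goes in short steps, Python scripts to look and compute and a tool call to move; the robot and the scene stay as the last step left them, time stands still between calls to the robot, and variables do not carry over. Pictures are saved under pics/ and viewed, and the job is handed in when it is done.

Besides the shell and the picture viewer there is one more tool, called after "Call:" as a command line: name --argument value ..., lists and objects as JSON in quotes. step_arm: Moves the arm, as the interface text tells. Its arguments: {"type":"object","properties":{"deltas":{"type":"array"}},"required":["deltas"]}

```bash
ls; mkdir -p pics
cat > h.py <<'E'
from rig import robot
import numpy as np, cv2
def snap(cam,name):
    im,d=robot.capture(cam); cv2.imwrite(f'pics/{name}.png',im); return im,d
def world(cam,d,px,m=None):
    m=m or robot.camera_model(cam);K=np.array(m['intrinsics']);R=np.array(m['R']);t=np.array(m['t'])
    u,v=px;z=d[int(v),int(u)]
    c=np.array([(u-K[0,2])/K[0,0]*z,(v-K[1,2])/K[1,1]*z,z])
    return R.T@(c-t)
E
python3 - <<'E'
from h import *
o=robot.get_obs()
print({k:np.round(v,3) for k,v in o.items()})
snap('scene','s0');snap('top','t0')
for n in ['pin1_head','shim_center','organiser','block_top','plinth','canister','brush','spanner_tip','light_switch']:
  for c in ['top','scene']:
    print(n,c,[(np.round(r['centre'],3).tolist(),round(r['conf'],2)) for r in robot.recognise(c,n)])
E
```

```text
pics
{'clock': np.float64(0.0), 'joint_pos': array([ 1.168,  0.435,  0.025,  1.574, -0.012,  1.134, -0.075]), 'dq': array([ 0.001,  0.002,  0.001,  0.   , -0.001, -0.001, -0.002]), 'joint_efforts': array([ 1.0000e-03, -6.7047e+01,  1.0260e+00, -3.1622e+01,  1.6000e-02,
        1.2000e-02, -0.0000e+00]), 'position': array([ 0.184, -0.597,  0.253]), 'eef_rot': array([ 3.141e+00,  2.000e-03, -1.271e+00]), 'ft_force': array([ 0.373, -0.404,  0.202]), 'ft_torque': array([0.03 , 0.   , 0.006]), 'opening': np.float64(1.0)}
pin1_head top []
pin1_head scene [([0.588, -0.329, 0.145], 0.81)]
shim_center top [([0.601, -0.013, 0.073], 0.64)]
shim_center scene [([0.605, -0.016, 0.072], 0.96)]
organiser top [([0.599, 0.244, 0.077], 0.98)]
organiser scene []
block_top top [([0.583, -0.241, 0.114], 0.69)]
block_top scene [([0.607, -0.252, 0.105], 0.83), ([0.766, -0.073, 0.124], 0.44)]
plinth top [([0.668, -0.033, 0.068], 0.84)]
plinth scene [([0.771, -0.066, 0.07], 0.93)]
canister top [([0.758, 0.046, 0.18], 0.59)]
canister scene [([0.802, 0.04, 0.156], 0.65)]
brush top [([0.751, -0.266, 0.111], 0.95)]
brush scene [([0.768, -0.274, 0.109], 0.97)]
spanner_tip top [([0.759, 0.255, 0.078], 0.92)]
spanner_tip scene [([0.76, 0.247, 0.077], 0.84)]
light_switch top [([0.757, -0.071, 0.129], 0.49)]
light_switch scene [([0.765, -0.074, 0.126], 0.61)]
```

View pics/s0.png

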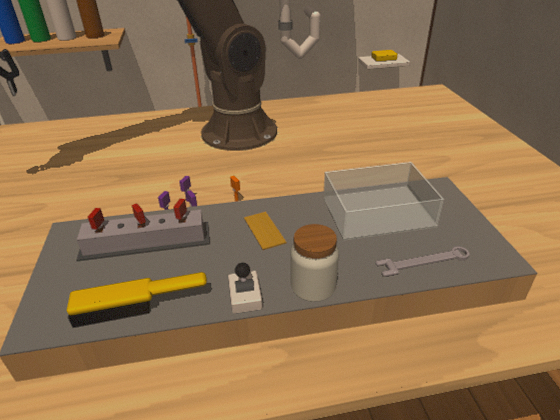

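View pics/t0.png

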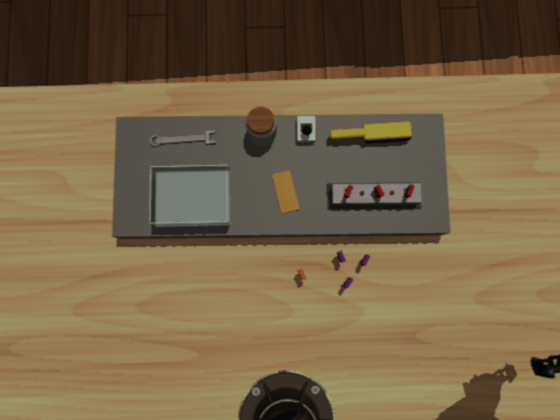

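Run:
```python
from h import *
im,d=snap('top','t1')
m=robot.camera_model('top');print(np.round(m['intrinsics'],1).tolist(),np.round(m['R'],3).tolist(),np.round(m['t'],3))
for p in [(349,191),(379,191),(410,190),(302,273),(341,257),(365,260),(348,283),(130,234),(440,233),(115,118),(443,118),(335,185),(335,205),(419,185),(419,205),(276,174),(293,171),(299,209),(282,212),(153,168),(228,168),(153,224),(228,224)]:
    print(p,np.round(world('top',d,p,m),3))
c=cv2.resize(im[155:300,260:430],None,fx=4,fy=4,interpolation=cv2.INTER_CUBIC);cv2.imwrite('pics/t1c.png',c)
im,d=snap('scene','s1')
ms=robot.camera_model('scene')
for p in [(97,217),(139,213),(181,208),(165,199),(185,183),(191,198),(236,183)]:print(p,np.round(world('scene',d,p,ms),3))
c=cv2.resize(im[165:325,60:260],None,fx=4,fy=3.75,interpolation=cv2.INTER_CUBIC);cv2.imwrite('pics/s1c.png',c)
```

```text
[[508.7, 0.0, 277.9], [0.0, 508.7, 208.6], [0.0, 0.0, 1.0]] [[-0.028, -1.0, 0.006], [-0.989, 0.026, -0.144], [0.144, -0.01, -0.99]] [0.02  0.562 1.35 ]
(349, 191) [ 0.587 -0.175  0.153]
(379, 191) [ 0.584 -0.251  0.154]
(410, 190) [ 0.585 -0.33   0.152]
(302, 273) [ 0.386 -0.054  0.065]
(341, 257) [ 0.425 -0.159  0.065]
(365, 260) [ 0.415 -0.222  0.065]
(348, 283) [ 0.356 -0.174  0.065]
(130, 234) [0.501 0.399 0.07 ]
(440, 233) [ 0.483 -0.432  0.048]
(115, 118) [ 0.846  0.467 -0.002]
(443, 118) [ 0.821 -0.481  0.001]
(335, 185) [ 0.61  -0.145  0.115]
(335, 205) [ 0.564 -0.148  0.071]
(419, 185) [ 0.605 -0.366  0.11 ]
(419, 205) [ 0.558 -0.373  0.072]
(276, 174) [0.652 0.008 0.075]
(293, 171) [ 0.66  -0.039  0.069]
(299, 209) [ 0.556 -0.051  0.07 ]
(282, 212) [ 0.549 -0.006  0.072]
(153, 168) [0.665 0.325 0.129]
(228, 168) [0.665 0.134 0.105]
(153, 224) [0.52  0.326 0.12 ]
(228, 224) [0.519 0.138 0.086]
(97, 217) [ 0.586 -0.324  0.144]
(139, 213) [ 0.6   -0.245  0.151]
(181, 208) [ 0.591 -0.169  0.144]
(165, 199) [ 0.418 -0.218  0.054]
(185, 183) [ 0.364 -0.17   0.058]
(191, 198) [ 0.442 -0.157  0.064]
(236, 183) [ 0.397 -0.048  0.061]
```

View pics/t1c.png

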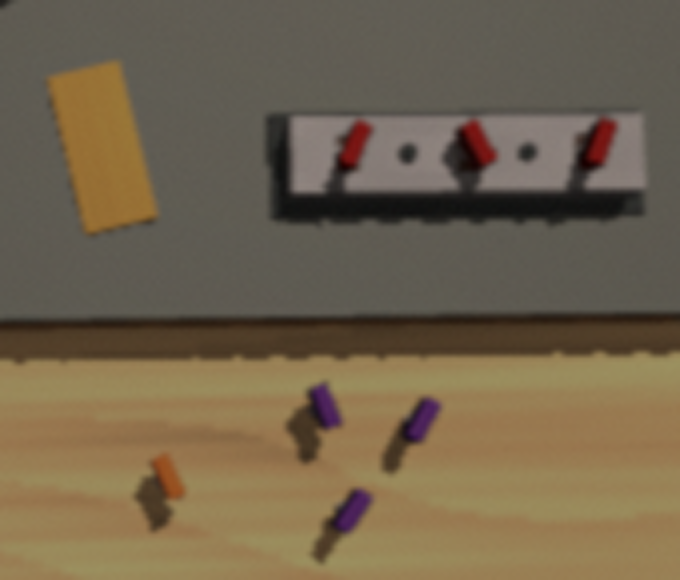

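View pics/s1c.png

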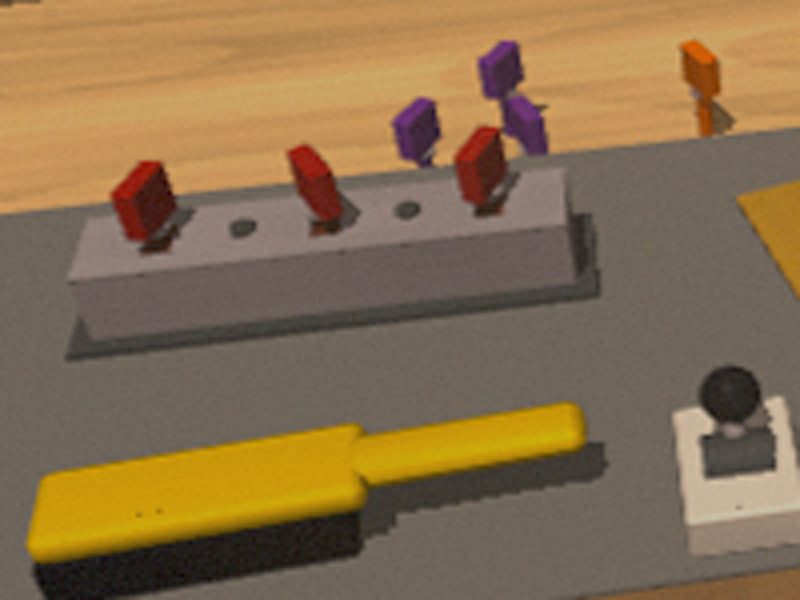

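```bash
cat >> h.py <<'E'
from scipy.spatial.transform import Rotation as Ro
def plan(target,yaw=None,show=True):
    o=robot.get_obs();R=Ro.from_euler('xyz',o['eef_rot']).as_matrix()
    d=R.T@(np.array(target)-o['position'])*1000
    tw=None
    if yaw is not None: tw=-((yaw-o['eef_rot'][2]+np.pi)%(2*np.pi)-np.pi)
    print('pos',np.round(o['position'],4),'yaw',round(o['eef_rot'][2],3),'j7',round(o['joint_pos'][6],2),'-> txyz',np.round(d,1),'twist',tw and round(tw,3),'t',round(float(o['clock']),1))
    return d,tw
def fish(px,z=None,m=None):
    """wrist ray -> (cam centre, world dir)"""
    m=m or robot.camera_model('wrist');K=np.array(m['intrinsics']);R=np.array(m['R']);t=np.array(m['t'])
    x,y=(px[0]-K[0,2]),(px[1]-K[1,2]);r=np.hypot(x,y);th=r/K[0,0]
    d=np.array([np.sin(th)*x/max(r,1e-9),np.sin(th)*y/max(r,1e-9),np.cos(th)])
    C=-R.T@t;D=R.T@d
    if z is None:return C,D
    return C+D*(z-C[2])/D[2]
def fishproj(X,m):
    K=np.array(m['intrinsics']);c=np.array(m['R'])@X+np.array(m['t']);th=np.arctan2(np.hypot(c[0],c[1]),c[2]);p=np.arctan2(c[1],c[0])
    return K[0,2]+K[0,0]*th*np.cos(p),K[1,2]+K[0,0]*th*np.sin(p)
E
python3 - <<'E'
from h import *
m=robot.camera_model('wrist');C,D=fish((m['intrinsics'][0][2],m['intrinsics'][1][2]))
print(C,D,np.round(m['intrinsics'],1).tolist())
plan([0.53,-0.25,0.30],-1.57)
E
```

```text
[ 0.25206836 -0.57733309  0.37421101] [-0.26235966 -0.08029571 -0.96162363] [[325.2, 0.0, 277.1], [0.0, 325.2, 211.5], [0.0, 0.0, 1.0]]
pos [ 0.1846 -0.5971  0.2533] yaw -1.271 j7 -0.08 -> txyz [-229.6 -432.5  -46.7] twist 0.299 t 1.1
```

Call:
step_arm --deltas '[{"tz": -47, "hand": 1}, {"tx": -20, "ty": -36}, {"tx": -20, "ty": -36}, {"tx": -20, "ty": -36}, {"tx": -20, "ty": -36}, {"tx": -20, "ty": -36}, {"tx": -20, "ty": -36}, {"tx": -20, "ty": -36}, {"tx": -20, "ty": -36}, {"tx": -20, "ty": -36}, {"tx": -20, "ty": -36}, {"tx": -20, "ty": -36}, {"tx": 0, "twist": 0.15}, {"twist": 0.15}, {"tx": 0}]'

```text
invalid input at $.deltas[0]: expected keys tx, ty, tz, twist, hand
```

Run:
```python
from h import *
plan([0.585,-0.25,0.28],-1.57)
print(robot.get_obs()['joint_pos'].round(2),robot.get_obs()['ft_force'].round(2))
snap('wrist','w0')
for n in ['pin1_head','block_top']:print(n,[(np.round(r['centre'],3).tolist(),round(r['conf'],2)) for r in robot.recognise('wrist',n)])
```

```text
pos [ 0.1846 -0.5971  0.2533] yaw -1.271 j7 -0.08 -> txyz [-213.4 -485.1  -26.7] twist 0.299 t 1.1
[ 1.17  0.43  0.03  1.57 -0.01  1.13 -0.08] [ 0.04  0.37 -0.08]
pin1_head []
block_top []
```

View pics/w0.png

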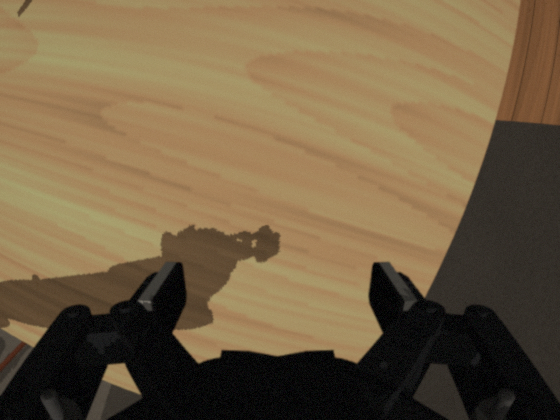

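Call:
step_arm --deltas '[{"tx": 0, "ty": 0, "tz": -47, "twist": 0, "hand": 1}, {"tx": -20, "ty": -36, "tz": 0, "twist": 0, "hand": 1}, {"tx": -20, "ty": -36, "tz": 0, "twist": 0, "hand": 1}, {"tx": -20, "ty": -36, "tz": 0, "twist": 0, "hand": 1}, {"tx": -20, "ty": -36, "tz": 0, "twist": 0, "hand": 1}, {"tx": -20, "ty": -36, "tz": 0, "twist": 0, "hand": 1}, {"tx": -20, "ty": -36, "tz": 0, "twist": 0, "hand": 1}, {"tx": -20, "ty": -36, "tz": 0, "twist": 0, "hand": 1}, {"tx": -20, "ty": -36, "tz": 0, "twist": 0, "hand": 1}, {"tx": -20, "ty": -36, "tz": 0, "twist": 0, "hand": 1}, {"tx": -20, "ty": -36, "tz": 0, "twist": 0, "hand": 1}, {"tx": -20, "ty": -36, "tz": 0, "twist": 0, "hand": 1}, {"tx": 0, "ty": 0, "tz": 0, "twist": 0.15, "hand": 1}, {"tx": 0, "ty": 0, "tz": 0, "twist": 0.15, "hand": 1}, {"tx": 0, "ty": 0, "tz": 0, "twist": 0, "hand": 1}]'

```text
clock: 3.12
position: [0.5084, -0.2597, 0.3021]
eef_rot: [-3.139, -0.002, -1.579]
ft_force: [0.5, -0.1, -1.0]
opening: 0.997
```

Run:
```python
from h import *
plan([0.585,-0.25,0.28],-1.57)
print(robot.get_obs()['joint_pos'].round(2),robot.get_obs()['ft_force'].round(2))
snap('wrist','w1')
for n in ['pin1_head','block_top']:print(n,[(np.round(r['centre'],3).tolist(),round(r['conf'],2)) for r in robot.recognise('wrist',n)])
```

```text
pos [ 0.5084 -0.2597  0.3021] yaw -1.579 j7 -1.24 -> txyz [-10.4 -76.4  22.3] twist -0.009 t 3.1
[ 0.47  0.32 -0.12  1.63  0.04  1.2  -1.24] [ 0.46 -0.08 -0.95]
pin1_head [([0.584, -0.325, 0.15], 0.68)]
block_top [([0.585, -0.253, 0.112], 0.92)]
```

View pics/w1.png

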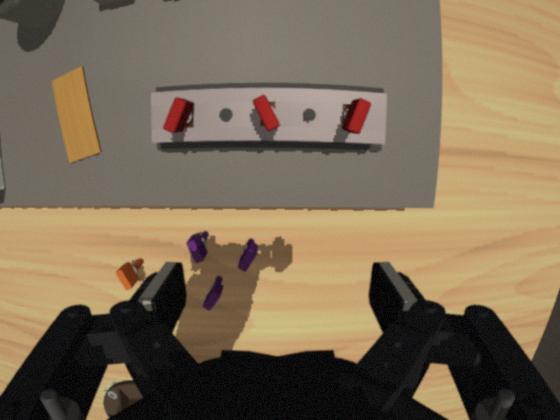

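```bash
cat >> h.py <<'E'
def cloud(d,m):
    K=np.array(m['intrinsics']);h,w=d.shape;v,u=np.mgrid[:h,:w].astype(float)
    x=u-K[0,2];y=v-K[1,2];r=np.hypot(x,y)+1e-9;th=r/K[0,0]
    s=np.tan(th)*d/r
    P=np.stack([x*s,y*s,d],-1)
    return (P-np.array(m['t']))@np.array(m['R'])
def heads(name,zlo=0.149,zhi=0.16,im=None,d=None,m=None):
    m=robot.camera_model('wrist');im,d=snap('wrist',name)
    P=cloud(d,m);hsv=cv2.cvtColor(im,cv2.COLOR_BGR2HSV)
    red=((hsv[...,0]<8)|(hsv[...,0]>172))&(hsv[...,1]>150)&(hsv[...,2]>60)
    n,lab,st,ce=cv2.connectedComponentsWithStats(red.astype(np.uint8))
    for i in range(1,n):
        if st[i,4]<60: continue
        q=P[(lab==i)&(d>0)];
        t=q[(q[:,2]>zlo)&(q[:,2]<zhi)]
        if len(t)<20: print(ce[i],st[i,4],'z',q[:,2].min() if len(q) else None,q[:,2].max() if len(q) else None);continue
        c,(a,b),ang=cv2.minAreaRect((t[:,:2]*1000).astype(np.float32))
        bx=cv2.boxPoints((c,(a,b),ang));e0=bx[1]-bx[0];e1=bx[2]-bx[1];L=e0 if np.hypot(*e0)>np.hypot(*e1) else e1
        yaw=np.arctan2(L[1],L[0])
        print('px',ce[i].round(),'n',len(t),'z',t[:,2].mean().round(4),'c',np.round(c,1),'size',np.round([a,b],1),'mean',(t[:,:2].mean(0)*1000).round(1),'long yaw deg',round(np.degrees(yaw)%180,1),'jaw yaw',round((yaw+np.pi/2)%np.pi,3),round((yaw+np.pi/2)%np.pi-np.pi,3))
    return im,d,P
E
python3 - <<'E'
from h import *
im,d,P=heads('w2')
for p in [(155,92),(383,92),(385,142),(153,142),(226,115),(309,115)]:print(p,P[p[1],p[0]].round(4))
E
```

```text
px [265. 113.] n 445 z 0.1542 c [ 586.4 -251.8] size [28.5 11.4] mean [ 586.3 -251.8] long yaw deg 23.5 jaw yaw 1.981 -1.16
px [175. 114.] n 423 z 0.1541 c [ 588.2 -174.6] size [11.5 29.3] mean [ 588.1 -175.1] long yaw deg 154.4 jaw yaw 1.124 -2.018
px [358. 115.] n 444 z 0.1539 c [ 584.9 -328.8] size [11.4 28.9] mean [ 585.  -328.7] long yaw deg 157.6 jaw yaw 1.18 -1.962
(155, 92) [ 0.6131 -0.1426  0.1146]
(383, 92) [ 0.6147 -0.3786  0.0704]
(385, 142) [ 0.5584 -0.3827  0.069 ]
(153, 142) [ 0.5613 -0.1212  0.071 ]
(226, 115) [ 0.5858 -0.2139  0.1179]
(309, 115) [ 0.5849 -0.2912  0.1177]
```

Run:
```python
from h import *
plan([0.585,-0.3288,0.21],-1.962)
```

```text
pos [ 0.5081 -0.2603  0.3021] yaw -1.578 j7 -1.24 -> txyz [ 67.7 -77.2  92.4] twist 0.384 t 3.3
```

Call:
step_arm --deltas '[{"tx": 23, "ty": -26, "tz": 0, "twist": 0, "hand": 0}, {"tx": 23, "ty": -26, "tz": 0, "twist": 0, "hand": 0}, {"tx": 22, "ty": -26, "tz": 30, "twist": 0, "hand": 0}, {"tx": 0, "ty": 0, "tz": 30, "twist": 0.15, "hand": 0}, {"tx": 0, "ty": 0, "tz": 30, "twist": 0.15, "hand": 0}, {"tx": 0, "ty": 0, "tz": 0, "twist": 0.08, "hand": 0}, {"tx": 0, "ty": 0, "tz": 0, "twist": 0, "hand": 0}]'

```text
clock: 4.2
position: [0.5872, -0.334, 0.2097]
eef_rot: [-3.138, -0.001, -1.96]
ft_force: [0.2, -0.4, 0.4]
opening: 0.501
```

Run:
```python
from h import *
plan([0.585,-0.3288,0.145],-1.962)
print(robot.get_obs()['joint_pos'].round(2),robot.get_obs()['opening'])
heads('w3')
```

```text
pos [ 0.5872 -0.334   0.2097] yaw -1.96 j7 -1.52 -> txyz [-4.1  4.3 64.7] twist 0.002 t 4.2
[ 0.44  0.55 -0.    1.49  0.    1.1  -1.52] 0.5008069197859426
px [271. 243.] n 886 z 0.154 c [ 585.4 -330.1] size [11.1 30.1] mean [ 586.5 -330.5] long yaw deg 158.3 jaw yaw 1.192 -1.949
px [165. 279.] n 670 z 0.1535 c [ 588.1 -252.3] size [27.8 12. ] mean [ 589.1 -253. ] long yaw deg 26.9 jaw yaw 2.04 -1.102
px [ 83. 304.] n 428 z 0.1537 c [ 588.7 -175.2] size [11.8 28.9] mean [ 590.1 -176.7] long yaw deg 153.8 jaw yaw 1.113 -2.029
```

View pics/w3.png

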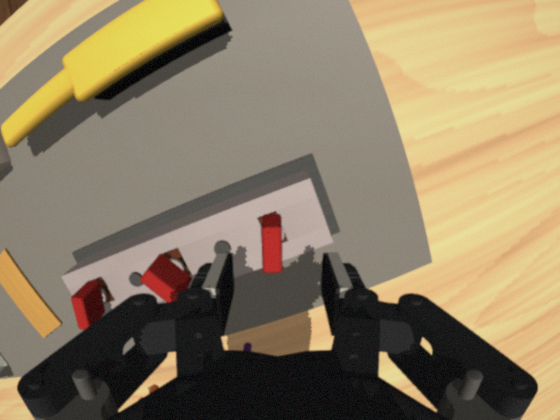

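Call:
step_arm --deltas '[{"tx": -3.2, "ty": 3.8, "tz": 20, "twist": 0, "hand": 0}, {"tx": 0, "ty": 0, "tz": 20, "twist": 0, "hand": 0}, {"tx": 0, "ty": 0, "tz": 14, "twist": 0, "hand": 0}, {"tx": 0, "ty": 0, "tz": 0, "twist": 0, "hand": 0}]'

```text
clock: 4.75
position: [0.5856, -0.3307, 0.1563]
eef_rot: [-3.134, -0.001, -1.951]
ft_force: [0.2, 0.1, 0.2]
opening: 0.506
```

Run:
```python
from h import *
plan([0.5853,-0.3296,0.145],-1.955)
```

```text
pos [ 0.5856 -0.3307  0.1563] yaw -1.951 j7 -1.52 -> txyz [-0.9  0.8 11.3] twist 0.004 t 4.8
```

Call:
step_arm --deltas '[{"tx": -0.8, "ty": 0.8, "tz": 6, "twist": 0, "hand": 0}, {"tx": 0, "ty": 0, "tz": 5, "twist": 0, "hand": 0}, {"tx": 0, "ty": 0, "tz": 0, "twist": 0, "hand": -1}, {"tx": 0, "ty": 0, "tz": 0, "twist": 0, "hand": -1}, {"tx": 0, "ty": 0, "tz": 0, "twist": 0, "hand": -1}, {"tx": 0, "ty": 0, "tz": 0, "twist": 0, "hand": -1}]'

```text
clock: 5.5
position: [0.5863, -0.3301, 0.1468]
eef_rot: [-3.131, -0.001, -1.95]
ft_force: [0.1, -0.0, -1.2]
opening: 0.129
```

Run:
```python
from h import *
plan([0.5853,-0.3296,0.145],-1.955)
o=robot.get_obs();print(o['ft_force'].round(1),o['ft_torque'].round(2),o['opening'])
```

```text
pos [ 0.5863 -0.3301  0.1468] yaw -1.95 j7 -1.52 -> txyz [-0.1  1.1  1.8] twist 0.005 t 5.5
[ 0.1 -0.  -1.2] [-0.01 -0.04 -0.04] 0.12944216101619063
```

Call:
step_arm --deltas '[{"tx": 0, "ty": 0, "tz": 0, "twist": 0.17, "hand": -1}, {"tx": 0, "ty": 0, "tz": -0.4, "twist": 0.17, "hand": -1}, {"tx": 0, "ty": 0, "tz": -0.4, "twist": -0.17, "hand": -1}, {"tx": 0, "ty": 0, "tz": -0.4, "twist": -0.17, "hand": -1}, {"tx": 0, "ty": 0, "tz": -0.4, "twist": -0.17, "hand": -1}, {"tx": 0, "ty": 0, "tz": -0.4, "twist": -0.17, "hand": -1}]'

```text
clock: 6.25
position: [0.5863, -0.3282, 0.147]
eef_rot: [-3.134, -0.003, -1.602]
ft_force: [0.8, 0.8, -4.3]
opening: 0.131
```

Run:
```python
from h import *
plan([0.5853,-0.3296,0.145],-1.955)
o=robot.get_obs();print(o['ft_force'].round(1),o['ft_torque'].round(2),o['opening'])
```

```text
pos [ 0.5863 -0.3282  0.147 ] yaw -1.602 j7 -1.23 -> txyz [1.4 1.  2. ] twist 0.353 t 6.2
[ 0.8  0.8 -4.3] [ 0.22 -0.26 -0.14] 0.1313767815773555
```

Call:
step_arm --deltas '[{"tx": 0, "ty": 0, "tz": -1, "twist": 0.17, "hand": -1}, {"tx": 0, "ty": 0, "tz": -1, "twist": 0.17, "hand": -1}, {"tx": 0, "ty": 0, "tz": -1, "twist": 0.17, "hand": -1}, {"tx": 0, "ty": 0, "tz": -1, "twist": 0.17, "hand": -1}]'

```text
clock: 6.75
position: [0.5855, -0.3291, 0.1476]
eef_rot: [-3.136, 0.002, -2.297]
ft_force: [2.3, -1.5, -8.7]
opening: 0.128
```

Run:
```python
from h import *
plan([0.5853,-0.3296,0.145],-1.955)
o=robot.get_obs();print(o['ft_force'].round(1),o['ft_torque'].round(2),o['opening'])
```

```text
pos [ 0.5855 -0.3291  0.1476] yaw -2.297 j7 -1.82 -> txyz [ 0.5 -0.2  2.6] twist -0.342 t 6.8
[ 2.3 -1.5 -8.7] [-0.47 -0.49  0.14] 0.1282411547089313
```

Call:
step_arm --deltas '[{"tx": 0, "ty": 0, "tz": -1.8, "twist": -0.18, "hand": -1}, {"tx": 0, "ty": 0, "tz": -1.8, "twist": -0.18, "hand": -1}, {"tx": 0, "ty": 0, "tz": -1.8, "twist": -0.18, "hand": -1}, {"tx": 0, "ty": 0, "tz": -1.8, "twist": -0.18, "hand": -1}]'

```text
clock: 7.25
position: [0.5861, -0.327, 0.1488]
eef_rot: [-3.138, 0.0, -1.56]
ft_force: [4.4, -1.1, -13.5]
opening: 0.127
```

```bash
cat >> h.py <<'E'
def st():
    o=robot.get_obs();print(o['position'].round(4),'rpy',o['eef_rot'].round(3),o['ft_force'].round(1),o['ft_torque'].round(2),round(float(o['opening']),3),'j7',round(o['joint_pos'][6],2),'t',round(float(o['clock']),1))
E
python3 - <<'E'
from h import *
st()
E
```

```text
[ 0.5861 -0.327   0.1488] rpy [-3.138  0.    -1.56 ] [  4.4  -1.1 -13.5] [-0.29 -1.14 -0.15] 0.127 j7 -1.19 t 7.2
```

Call:
step_arm --deltas '[{"tx": 0, "ty": 0, "tz": -2, "twist": 0.18, "hand": -1}, {"tx": 0, "ty": 0, "tz": -2, "twist": 0.18, "hand": -1}, {"tx": 0, "ty": 0, "tz": -2, "twist": 0.18, "hand": -1}, {"tx": 0, "ty": 0, "tz": -2, "twist": 0.18, "hand": -1}, {"tx": 0, "ty": 0, "tz": -2, "twist": -0.18, "hand": -1}, {"tx": 0, "ty": 0, "tz": -2, "twist": -0.18, "hand": -1}, {"tx": 0, "ty": 0, "tz": -2, "twist": -0.18, "hand": -1}, {"tx": 0, "ty": 0, "tz": -2, "twist": -0.18, "hand": -1}]'

```text
clock: 8.25
position: [0.5864, -0.3271, 0.1513]
eef_rot: [3.14, 0.002, -1.56]
ft_force: [4.9, -1.1, -15.3]
opening: 0.13
```

Run:
```python
from h import *
st();heads('w4',zlo=0.15,zhi=0.19)
```

```text
[ 0.5864 -0.3271  0.1513] rpy [ 3.14e+00  2.00e-03 -1.56e+00] [  4.9  -1.1 -15.3] [-0.36 -1.23 -0.1 ] 0.13 j7 -1.19 t 8.2
px [ 16. 257.] n 524 z 0.1534 c [ 588.1 -177.7] size [11.3 30. ] mean [ 589.4 -178.5] long yaw deg 164.7 jaw yaw 1.304 -1.838
px [123. 274.] n 1369 z 0.1536 c [ 587.3 -252.3] size [29.3 12.6] mean [ 588.4 -253.4] long yaw deg 26.8 jaw yaw 2.038 -1.103
px [277. 288.] n 1867 z 0.158 c [ 585.6 -327.9] size [30.6 11.7] mean [ 588.4 -327.8] long yaw deg 0.6 jaw yaw 1.581 -1.561
```

View pics/w4.png

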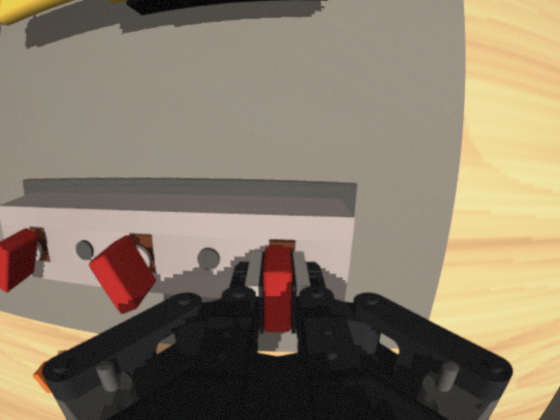

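Call:
step_arm --deltas '[{"tx": 0, "ty": 0, "tz": -2.2, "twist": 0.18, "hand": -1}, {"tx": 0, "ty": 0, "tz": -2.2, "twist": 0.18, "hand": -1}, {"tx": 0, "ty": 0, "tz": -2.2, "twist": 0.18, "hand": -1}, {"tx": 0, "ty": 0, "tz": -2.2, "twist": 0.18, "hand": -1}, {"tx": 0, "ty": 0, "tz": -2.2, "twist": 0.18, "hand": -1}, {"tx": 0, "ty": 0, "tz": -2.2, "twist": -0.18, "hand": -1}, {"tx": 0, "ty": 0, "tz": -2.2, "twist": -0.18, "hand": -1}, {"tx": 0, "ty": 0, "tz": -2.2, "twist": -0.18, "hand": -1}, {"tx": 0, "ty": 0, "tz": -2.2, "twist": -0.18, "hand": -1}, {"tx": 0, "ty": 0, "tz": -2.2, "twist": -0.18, "hand": -1}, {"tx": 0, "ty": 0, "tz": -2.2, "twist": 0.18, "hand": -1}, {"tx": 0, "ty": 0, "tz": -2.2, "twist": 0.18, "hand": -1}, {"tx": 0, "ty": 0, "tz": -2.2, "twist": 0.18, "hand": -1}, {"tx": 0, "ty": 0, "tz": -2.2, "twist": 0.18, "hand": -1}, {"tx": 0, "ty": 0, "tz": -2.2, "twist": 0.18, "hand": -1}]'

```text
clock: 10.18
position: [0.5854, -0.3294, 0.1579]
eef_rot: [3.13, -0.008, -2.508]
ft_force: [4.0, -3.6, -14.8]
opening: 0.132
```

Run:
```python
from h import *
st();heads('w5',zlo=0.145,zhi=0.19)
```

```text
[ 0.5854 -0.3294  0.1579] rpy [ 3.13  -0.008 -2.508] [  4.   -3.6 -14.8] [-0.8  -1.08  0.07] 0.132 j7 -2.0 t 10.2
px [277. 288.] n 2128 z 0.1629 c [ 585.6 -328.8] size [11.8 30.6] mean [ 587.9 -332.2] long yaw deg 125.4 jaw yaw 0.618 -2.524
```

Call:
step_arm --deltas '[{"tx": 0, "ty": 0, "tz": -2.3, "twist": -0.18, "hand": -1}, {"tx": 0, "ty": 0, "tz": -2.3, "twist": -0.18, "hand": -1}, {"tx": 0, "ty": 0, "tz": -2.3, "twist": -0.18, "hand": -1}, {"tx": 0, "ty": 0, "tz": -2.3, "twist": -0.18, "hand": -1}, {"tx": 0, "ty": 0, "tz": -2.3, "twist": -0.18, "hand": -1}, {"tx": 0, "ty": 0, "tz": -2.3, "twist": 0.18, "hand": -1}, {"tx": 0, "ty": 0, "tz": -2.3, "twist": 0.18, "hand": -1}, {"tx": 0, "ty": 0, "tz": -2.3, "twist": 0.18, "hand": -1}, {"tx": 0, "ty": 0, "tz": -2.3, "twist": 0.18, "hand": -1}, {"tx": 0, "ty": 0, "tz": -2.3, "twist": 0.18, "hand": -1}, {"tx": 0, "ty": 0, "tz": -2.3, "twist": -0.18, "hand": -1}, {"tx": 0, "ty": 0, "tz": -2.3, "twist": -0.18, "hand": -1}, {"tx": 0, "ty": 0, "tz": -2.3, "twist": -0.18, "hand": -1}, {"tx": 0, "ty": 0, "tz": -2.3, "twist": -0.18, "hand": -1}, {"tx": 0, "ty": 0, "tz": -2.3, "twist": -0.18, "hand": -1}]'

```text
clock: 12.1
position: [0.5873, -0.3276, 0.164]
eef_rot: [3.117, 0.009, -1.624]
ft_force: [5.0, -1.4, -15.3]
opening: 0.129
```

Run:
```python
from h import *
st();heads('w6',zlo=0.145,zhi=0.19)
```

```text
[ 0.5873 -0.3276  0.164 ] rpy [ 3.117  0.009 -1.624] [  5.   -1.4 -15.3] [-0.28 -1.54 -0.07] 0.129 j7 -1.25 t 12.1
px [ 30. 264.] n 819 z 0.1523 c [ 588.7 -175.6] size [11.9 29.5] mean [ 590.7 -177.8] long yaw deg 156.0 jaw yaw 1.153 -1.989
px [135. 272.] n 1478 z 0.1523 c [ 587.6 -252.6] size [29.3 12.3] mean [ 588.7 -254. ] long yaw deg 27.3 jaw yaw 2.046 -1.095
px [277. 288.] n 2270 z 0.1678 c [ 586.8 -328.1] size [11.9 30.2] mean [ 591.4 -328.6] long yaw deg 176.0 jaw yaw 1.501 -1.64
```

View pics/w6.png

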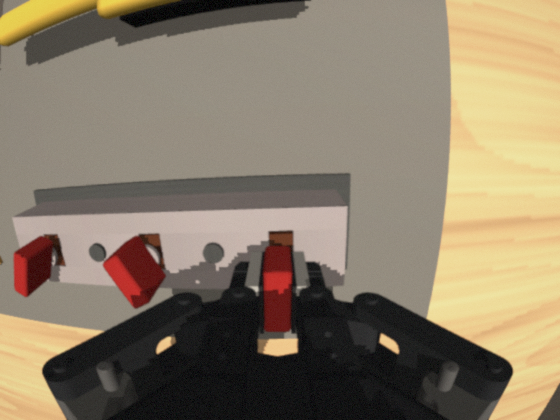

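Call:
step_arm --deltas '[{"tx": 0, "ty": 0, "tz": -2.2, "twist": 0.18, "hand": -1}, {"tx": 0, "ty": 0, "tz": -2.2, "twist": 0.18, "hand": -1}, {"tx": 0, "ty": 0, "tz": -2.2, "twist": 0.18, "hand": -1}, {"tx": 0, "ty": 0, "tz": -2.2, "twist": 0.18, "hand": -1}, {"tx": 0, "ty": 0, "tz": -2.2, "twist": 0.18, "hand": -1}, {"tx": 0, "ty": 0, "tz": -2.2, "twist": -0.18, "hand": -1}, {"tx": 0, "ty": 0, "tz": -2.2, "twist": -0.18, "hand": -1}, {"tx": 0, "ty": 0, "tz": -2.2, "twist": -0.18, "hand": -1}, {"tx": 0, "ty": 0, "tz": -2.2, "twist": -0.18, "hand": -1}, {"tx": 0, "ty": 0, "tz": -2.2, "twist": -0.18, "hand": -1}]'

```text
clock: 13.4
position: [0.5884, -0.3279, 0.1692]
eef_rot: [3.11, 0.01, -1.641]
ft_force: [2.2, -0.8, -7.1]
opening: 0.129
```

Run:
```python
from h import *
st()
```

```text
[ 0.5884 -0.3279  0.1692] rpy [ 3.11   0.01  -1.641] [ 2.2 -0.8 -7.1] [-0.17 -0.78  0.02] 0.129 j7 -1.26 t 13.4
```

Call:
step_arm --deltas '[{"tx": 0, "ty": 0, "tz": -2, "twist": 0.18, "hand": -1}, {"tx": 0, "ty": 0, "tz": -2, "twist": 0.18, "hand": -1}, {"tx": 0, "ty": 0, "tz": -2, "twist": 0.18, "hand": -1}, {"tx": 0, "ty": 0, "tz": -2, "twist": 0.18, "hand": -1}, {"tx": 0, "ty": 0, "tz": -2, "twist": -0.18, "hand": -1}, {"tx": 0, "ty": 0, "tz": -2, "twist": -0.18, "hand": -1}]'

```text
clock: 14.15
position: [0.5884, -0.3285, 0.18]
eef_rot: [3.108, -0.002, -2.026]
ft_force: [-0.0, 0.2, -0.2]
opening: 0.131
```

Run:
```python
from h import *
st();heads('w7',zlo=0.145,zhi=0.2)
```

```text
[ 0.5884 -0.3285  0.18  ] rpy [ 3.108e+00 -2.000e-03 -2.026e+00] [-0.   0.2 -0.2] [-0.01 -0.05  0.  ] 0.131 j7 -1.59 t 14.2
px [277. 289.] n 2315 z 0.1834 c [ 587.9 -328.7] size [11.8 30.3] mean [ 592.3 -330.6] long yaw deg 154.2 jaw yaw 1.12 -2.021
px [156. 294.] n 323 z 0.1517 c [ 597.3 -249.9] size [15.6  9.4] mean [ 597.4 -250.8] long yaw deg 82.5 jaw yaw 3.011 -0.13
px [ 79. 325.] n 363 z 0.1521 c [ 594.4 -178.3] size [12.3 16.7] mean [ 596.2 -180.1] long yaw deg 160.7 jaw yaw 1.234 -1.908
```

Call:
step_arm --deltas '[{"tx": 0, "ty": 0, "tz": -30, "twist": 0, "hand": -1}, {"tx": 0, "ty": 0, "tz": -30, "twist": -0.16, "hand": -1}, {"tx": 0, "ty": 0, "tz": -25, "twist": -0.16, "hand": -1}, {"tx": 0, "ty": 0, "tz": 0, "twist": -0.13, "hand": -1}]'

```text
clock: 14.7
position: [0.5908, -0.3299, 0.2684]
eef_rot: [3.111, 0.013, -1.574]
ft_force: [0.6, -0.6, -1.5]
opening: 0.128
```

```bash
cat >> h.py <<'E'
def boxpos(name):
    m=robot.camera_model('top');im,d=snap('top',name);K=np.array(m['intrinsics'])
    v,u=np.mgrid[:420,:560];P=np.stack([(u-K[0,2])/K[0,0]*d,(v-K[1,2])/K[1,1]*d,d],-1)
    P=(P-np.array(m['t']))@np.array(m['R'])
    k=(P[...,2]>0.09)&(P[...,2]<0.15)&(P[...,1]>0.06)&(P[...,0]>0.42)&(P[...,0]<0.735)&(d>0)
    q=P[k];rim=q[q[:,2]>0.13]
    c=cv2.minAreaRect((q[:,:2]*1000).astype(np.float32));print('box rect',c,len(q))
    print([(np.round(r['centre'],3).tolist(),round(r['conf'],2)) for r in robot.recognise('top','organiser')])
E
python3 - <<'E'
from h import *
st();boxpos('t2');plan([0.585,0.275,0.26])
E
```

```text
[ 0.5908 -0.3299  0.2684] rpy [ 3.111  0.013 -1.574] [ 0.6 -0.6 -1.5] [ 0.03 -0.03  0.03] 0.128 j7 -1.18 t 14.7
box rect ((625.6837768554688, 196.94064331054688), (216.11851501464844, 274.85906982421875), 0.38054072856903076) 1206
[([0.597, 0.243, 0.075], 0.64)]
pos [ 0.5899 -0.3296  0.2664] yaw -1.576 j7 -1.19 -> txyz [-604.4    7.8   15.2] twist None t 14.8
```

View pics/t2.png

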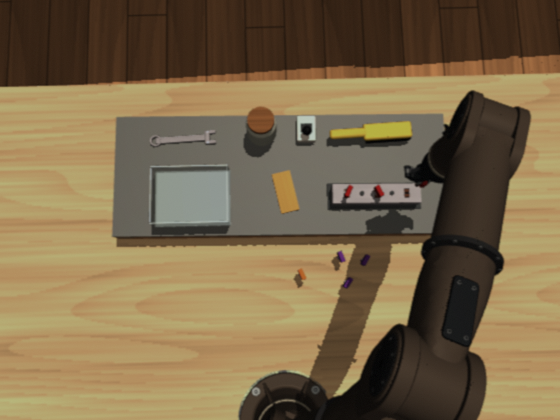

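```bash
cat >> h.py <<'E'
def topz(px,z,cam='top'):
    m=robot.camera_model(cam);K=np.array(m['intrinsics']);R=np.array(m['R']);t=np.array(m['t'])
    C=-R.T@t;D=R.T@np.array([(px[0]-K[0,2])/K[0,0],(px[1]-K[1,2])/K[1,1],1]);return C+D*(z-C[2])/D[2]
E
python3 - <<'E'
from h import *
im=cv2.imread('pics/t2.png');cv2.imwrite('pics/t2b.png',cv2.resize(im[155:240,140:240],None,fx=7,fy=7,interpolation=cv2.INTER_CUBIC))
for p in [(150.5,166.5),(229,165),(230,228),(151,227)]:print(topz(p,.14).round(3))
E
```

```text
[0.666 0.329 0.14 ]
[0.665 0.128 0.14 ]
[0.502 0.128 0.14 ]
[0.51  0.327 0.14 ]
```

View pics/t2b.png

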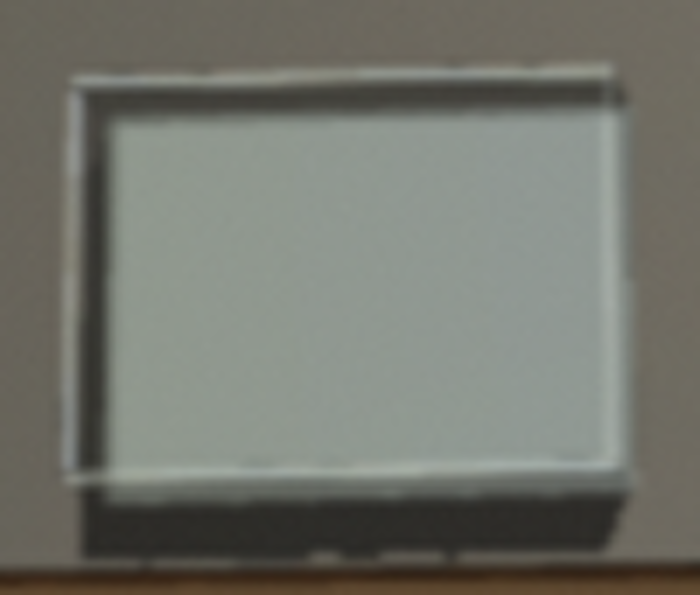

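Call:
step_arm --deltas '[{"tx": -50, "ty": 0, "tz": 0, "twist": 0, "hand": -1}, {"tx": -50, "ty": 0, "tz": 0, "twist": 0, "hand": -1}, {"tx": -50, "ty": 0, "tz": 0, "twist": 0, "hand": -1}, {"tx": -50, "ty": 0, "tz": 0, "twist": 0, "hand": -1}, {"tx": -50, "ty": 0, "tz": 0, "twist": 0, "hand": -1}, {"tx": -50, "ty": 0, "tz": 0, "twist": 0, "hand": -1}, {"tx": -50, "ty": 0, "tz": 0, "twist": 0, "hand": -1}, {"tx": -50, "ty": 0, "tz": 0, "twist": 0, "hand": -1}, {"tx": -50, "ty": 0, "tz": 0, "twist": 0, "hand": -1}, {"tx": -50, "ty": 0, "tz": 0, "twist": 0, "hand": -1}, {"tx": -50, "ty": 0, "tz": 0, "twist": 0, "hand": -1}, {"tx": -50, "ty": 0, "tz": 0, "twist": 0, "hand": -1}, {"tx": 0, "ty": 0, "tz": 0, "twist": 0, "hand": -1}]'

```text
clock: 16.42
position: [0.614, 0.2866, 0.2671]
eef_rot: [3.095, 0.011, -1.67]
ft_force: [-0.7, -0.2, -0.5]
opening: 0.132
```

Run:
```python
from h import *
st();plan([0.585,0.28,0.155],-1.57);snap('wrist','w8')
print([(np.round(r['centre'],3).tolist(),round(r['conf'],2)) for r in robot.recognise('wrist','organiser')])
```

```text
[0.614  0.2866 0.2671] rpy [ 3.095  0.011 -1.67 ] [-0.7 -0.2 -0.5] [-0.01 -0.08 -0.  ] 0.132 j7 -2.25 t 16.4
pos [0.614  0.2866 0.2671] yaw -1.67 j7 -2.25 -> txyz [ 10.7  23.  113.2] twist -0.1 t 16.4
[([0.599, 0.219, 0.072], 0.58), ([0.758, 0.258, 0.08], 0.23)]
```

View pics/w8.png

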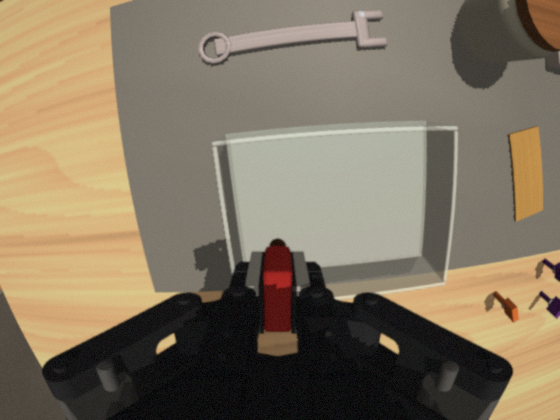

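Call:
step_arm --deltas '[{"tx": 10.7, "ty": 23, "tz": 10, "twist": 0, "hand": -1}, {"tx": 0, "ty": 0, "tz": 35, "twist": -0.1, "hand": -1}, {"tx": 0, "ty": 0, "tz": 35, "twist": 0, "hand": -1}, {"tx": 0, "ty": 0, "tz": 25, "twist": 0, "hand": -1}, {"tx": 0, "ty": 0, "tz": 0, "twist": 0, "hand": -1}]'

```text
clock: 17.15
position: [0.5889, 0.2624, 0.1612]
eef_rot: [3.1, 0.006, -1.599]
ft_force: [0.9, -0.7, -0.5]
opening: 0.13
```

Run:
```python
from h import *
st();plan([0.585,0.28,0.145],-1.57);snap('wrist','w9')
```

```text
[0.5889 0.2624 0.1612] rpy [ 3.1    0.006 -1.599] [ 0.9 -0.7 -0.5] [-0.06 -0.05 -0.  ] 0.13 j7 -2.19 t 17.1
pos [0.5889 0.2624 0.1612] yaw -1.599 j7 -2.19 -> txyz [-17.4   3.8  16.4] twist -0.029 t 17.1
```

View pics/w9.png

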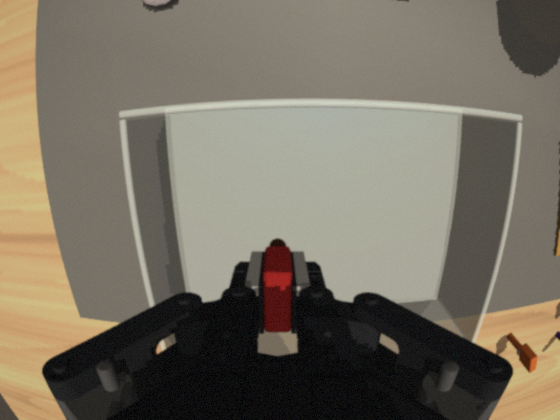

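Call:
step_arm --deltas '[{"tx": -15, "ty": 0, "tz": 10, "twist": 0, "hand": -1}, {"tx": 0, "ty": 0, "tz": 10, "twist": 0, "hand": -1}, {"tx": 0, "ty": 0, "tz": 0, "twist": 0, "hand": -1}, {"tx": 0, "ty": 0, "tz": 0, "twist": 0, "hand": -0.2}, {"tx": 0, "ty": 0, "tz": 0, "twist": 0, "hand": -0.2}, {"tx": 0, "ty": 0, "tz": 0, "twist": 0, "hand": -0.2}, {"tx": 0, "ty": 0, "tz": -30, "twist": 0, "hand": -0.2}, {"tx": 0, "ty": 0, "tz": -40, "twist": 0, "hand": -0.2}, {"tx": 0, "ty": 0, "tz": -30, "twist": 0, "hand": -0.2}]'

```text
clock: 18.32
position: [0.5939, 0.2772, 0.2454]
eef_rot: [3.103, 0.007, -1.602]
ft_force: [0.3, 0.6, 0.4]
opening: 0.402
```

Run:
```python
from h import *
st();plan([0.587,-0.2518,0.24],-1.13);snap('wrist','w10')
```

```text
[0.5939 0.2772 0.2454] rpy [ 3.103  0.007 -1.602] [0.3 0.6 0.4] [ 0.01 -0.14 -0.02] 0.402 j7 -2.2 t 18.3
pos [0.5939 0.2772 0.2454] yaw -1.602 j7 -2.2 -> txyz [529.   -9.6   1.3] twist -0.472 t 18.3
```

View pics/w10.png

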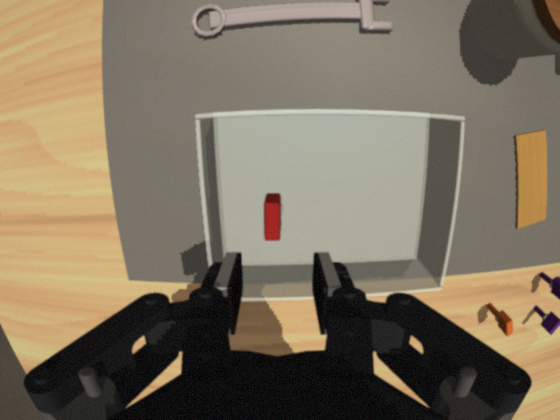

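Call:
step_arm --deltas '[{"tx": 48, "ty": 0, "tz": 0, "twist": 0, "hand": 0}, {"tx": 48, "ty": -1, "tz": 0, "twist": 0, "hand": 0}, {"tx": 48, "ty": -1, "tz": 0, "twist": 0, "hand": 0}, {"tx": 48, "ty": -1, "tz": 0, "twist": 0, "hand": 0}, {"tx": 48, "ty": -1, "tz": 0, "twist": 0, "hand": 0}, {"tx": 48, "ty": -1, "tz": 0, "twist": 0, "hand": 0}, {"tx": 48, "ty": -1, "tz": 0, "twist": 0, "hand": 0}, {"tx": 48, "ty": -1, "tz": 0, "twist": 0, "hand": 0}, {"tx": 48, "ty": -1, "tz": 0, "twist": 0, "hand": 0}, {"tx": 48, "ty": -1, "tz": 0, "twist": 0, "hand": 0}, {"tx": 48, "ty": -1, "tz": 0, "twist": 0, "hand": 0}, {"tx": 0, "ty": 0, "tz": 0, "twist": -0.16, "hand": 0}, {"tx": 0, "ty": 0, "tz": 0, "twist": -0.16, "hand": 0}, {"tx": 0, "ty": 0, "tz": 0, "twist": -0.16, "hand": 0}, {"tx": 0, "ty": 0, "tz": 0, "twist": 0, "hand": 0}]'

```text
clock: 20.25
position: [0.5889, -0.2688, 0.2451]
eef_rot: [3.124, 0.022, -1.112]
ft_force: [0.0, -0.2, -0.8]
opening: 0.497
```

Run:
```python
from h import *
st();plan([0.587,-0.2518,0.21],-1.13);heads('w11')
```

```text
[ 0.5889 -0.2688  0.2451] rpy [ 3.124  0.022 -1.112] [ 0.  -0.2 -0.8] [-0.05 -0.   -0.03] 0.497 j7 -0.86 t 20.2
pos [ 0.5889 -0.2688  0.2451] yaw -1.112 j7 -0.86 -> txyz [-15.3  -6.4  35.3] twist 0.018 t 20.2
px [161. 161.] n 640 z 0.1539 c [ 588.5 -174.5] size [11.4 29.4] mean [ 589.4 -175.2] long yaw deg 154.6 jaw yaw 1.128 -2.014
px [256. 210.] n 732 z 0.1539 c [ 587.2 -251.9] size [29.6 11.8] mean [ 588.1 -251.6] long yaw deg 25.4 jaw yaw 2.015 -1.127
```

Call:
step_arm --deltas '[{"tx": -15, "ty": -6, "tz": 15, "twist": 0, "hand": 0}, {"tx": 0, "ty": 0, "tz": 30, "twist": 0, "hand": 0}, {"tx": 0, "ty": 0, "tz": 25, "twist": 0, "hand": 0}, {"tx": 0, "ty": 0, "tz": 0, "twist": 0, "hand": 0}]'

```text
clock: 20.8
position: [0.5865, -0.2511, 0.1747]
eef_rot: [3.125, 0.02, -1.129]
ft_force: [0.0, 0.7, 0.6]
opening: 0.497
```

Run:
```python
from h import *
st();plan([0.587,-0.252,0.146],-1.13)
```

```text
[ 0.5865 -0.2511  0.1747] rpy [ 3.125  0.02  -1.129] [0.  0.7 0.6] [ 0.01 -0.06  0.  ] 0.497 j7 -0.92 t 20.8
pos [ 0.5865 -0.2511  0.1747] yaw -1.129 j7 -0.92 -> txyz [ 1.6 -0.6 28.6] twist 0.001 t 20.8
```

Call:
step_arm --deltas '[{"tx": 1.6, "ty": -0.6, "tz": 15, "twist": 0, "hand": 0}, {"tx": 0, "ty": 0, "tz": 12, "twist": 0, "hand": 0}, {"tx": 0, "ty": 0, "tz": 1, "twist": 0, "hand": 0}, {"tx": 0, "ty": 0, "tz": 0, "twist": 0, "hand": -1}, {"tx": 0, "ty": 0, "tz": 0, "twist": 0, "hand": -1}, {"tx": 0, "ty": 0, "tz": 0, "twist": 0, "hand": -1}, {"tx": 0, "ty": 0, "tz": 0, "twist": 0, "hand": -1}]'

```text
clock: 21.68
position: [0.5884, -0.2519, 0.1477]
eef_rot: [3.127, 0.018, -1.132]
ft_force: [0.0, -0.3, -2.2]
opening: 0.128
```

Run:
```python
from h import *
st();plan([0.587,-0.252,0.146],-1.13)
```

```text
[ 0.5884 -0.2519  0.1477] rpy [ 3.127  0.018 -1.132] [ 0.  -0.3 -2.2] [ 0.15 -0.06 -0.05] 0.128 j7 -0.93 t 21.7
pos [ 0.5884 -0.2519  0.1477] yaw -1.132 j7 -0.93 -> txyz [-0.5  1.2  1.7] twist -0.002 t 21.7
```

Gripped; working pin 2 (middle) the same way.

Call:
step_arm --deltas '[{"tx": 0, "ty": 0, "tz": 0, "twist": 0.18, "hand": -1}, {"tx": 0, "ty": 0, "tz": -1, "twist": 0.18, "hand": -1}, {"tx": 0, "ty": 0, "tz": -2, "twist": 0.18, "hand": -1}, {"tx": 0, "ty": 0, "tz": -2, "twist": -0.18, "hand": -1}, {"tx": 0, "ty": 0, "tz": -2, "twist": -0.18, "hand": -1}, {"tx": 0, "ty": 0, "tz": -2, "twist": -0.18, "hand": -1}, {"tx": 0, "ty": 0, "tz": -2, "twist": -0.18, "hand": -1}, {"tx": 0, "ty": 0, "tz": -2, "twist": -0.18, "hand": -1}, {"tx": 0, "ty": 0, "tz": -2, "twist": 0.18, "hand": -1}, {"tx": 0, "ty": 0, "tz": -2, "twist": 0.18, "hand": -1}, {"tx": 0, "ty": 0, "tz": -2, "twist": 0.18, "hand": -1}, {"tx": 0, "ty": 0, "tz": -2, "twist": 0.18, "hand": -1}, {"tx": 0, "ty": 0, "tz": -2, "twist": 0.18, "hand": -1}]'

```text
clock: 23.3
position: [0.5872, -0.2527, 0.1521]
eef_rot: [3.11, 0.012, -1.686]
ft_force: [4.2, -2.0, -16.3]
opening: 0.125
```

Run:
```python
from h import *
st();heads('w12',zlo=.15,zhi=.19)
```

```text
[ 0.5872 -0.2527  0.1521] rpy [ 3.11   0.012 -1.686] [  4.2  -2.  -16.3] [-0.52 -1.35  0.02] 0.125 j7 -1.4 t 23.3
px [277. 286.] n 1833 z 0.1579 c [ 586.8 -253.1] size [11.9 30. ] mean [ 589.5 -253.6] long yaw deg 172.5 jaw yaw 1.44 -1.701
px [123. 286.] n 1134 z 0.1538 c [ 588.5 -174.9] size [11.6 30.2] mean [ 590.2 -176.3] long yaw deg 154.3 jaw yaw 1.122 -2.019
```

View pics/w12.png

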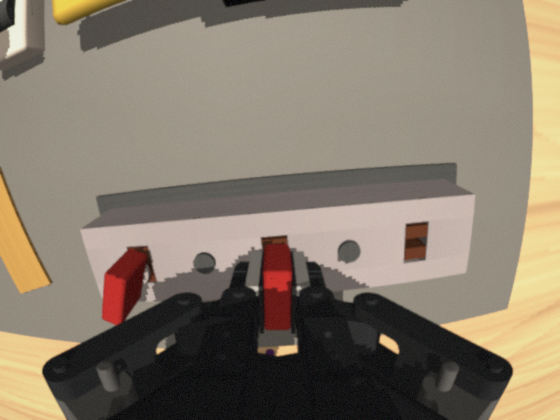

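Call:
step_arm --deltas '[{"tx": 0, "ty": 0, "tz": -2.1, "twist": -0.18, "hand": -1}, {"tx": 0, "ty": 0, "tz": -2.1, "twist": -0.18, "hand": -1}, {"tx": 0, "ty": 0, "tz": -2.1, "twist": -0.18, "hand": -1}, {"tx": 0, "ty": 0, "tz": -2.1, "twist": -0.18, "hand": -1}, {"tx": 0, "ty": 0, "tz": -2.1, "twist": -0.18, "hand": -1}, {"tx": 0, "ty": 0, "tz": -2.1, "twist": 0.18, "hand": -1}, {"tx": 0, "ty": 0, "tz": -2.1, "twist": 0.18, "hand": -1}, {"tx": 0, "ty": 0, "tz": -2.1, "twist": 0.18, "hand": -1}, {"tx": 0, "ty": 0, "tz": -2.1, "twist": 0.18, "hand": -1}, {"tx": 0, "ty": 0, "tz": -2.1, "twist": 0.18, "hand": -1}, {"tx": 0, "ty": 0, "tz": -2.1, "twist": -0.18, "hand": -1}, {"tx": 0, "ty": 0, "tz": -2.1, "twist": -0.18, "hand": -1}, {"tx": 0, "ty": 0, "tz": -2.1, "twist": -0.18, "hand": -1}, {"tx": 0, "ty": 0, "tz": -2.1, "twist": -0.18, "hand": -1}, {"tx": 0, "ty": 0, "tz": -2.1, "twist": -0.18, "hand": -1}]'

```text
clock: 25.22
position: [0.5876, -0.2498, 0.1601]
eef_rot: [3.132, 0.047, -0.729]
ft_force: [5.7, 0.7, -17.8]
opening: 0.133
```

Run:
```python
from h import *
st();heads('w13',zlo=.15,zhi=.19)
```

```text
[ 0.5876 -0.2498  0.1601] rpy [ 3.132  0.047 -0.729] [  5.7   0.7 -17.8] [ 0.   -1.7  -0.18] 0.133 j7 -0.57 t 25.2
px [165. 152.] n 1681 z 0.154 c [ 588.5 -174.2] size [11.2 30.2] mean [ 589.7 -174.8] long yaw deg 154.3 jaw yaw 1.123 -2.019
px [277. 286.] n 2026 z 0.1645 c [ 587.9 -251.2] size [29.7 12. ] mean [ 590.3 -248.7] long yaw deg 49.4 jaw yaw 2.433 -0.709
```

Call:
step_arm --deltas '[{"tx": 0, "ty": 0, "tz": -2.1, "twist": 0.18, "hand": -1}, {"tx": 0, "ty": 0, "tz": -2.1, "twist": 0.18, "hand": -1}, {"tx": 0, "ty": 0, "tz": -2.1, "twist": 0.18, "hand": -1}, {"tx": 0, "ty": 0, "tz": -2.1, "twist": 0.18, "hand": -1}, {"tx": 0, "ty": 0, "tz": -2.1, "twist": 0.18, "hand": -1}, {"tx": 0, "ty": 0, "tz": -2.1, "twist": -0.18, "hand": -1}, {"tx": 0, "ty": 0, "tz": -2.1, "twist": -0.18, "hand": -1}, {"tx": 0, "ty": 0, "tz": -2.1, "twist": -0.18, "hand": -1}, {"tx": 0, "ty": 0, "tz": -2.1, "twist": -0.18, "hand": -1}, {"tx": 0, "ty": 0, "tz": -2.1, "twist": -0.18, "hand": -1}, {"tx": 0, "ty": 0, "tz": -2.1, "twist": 0.18, "hand": -1}, {"tx": 0, "ty": 0, "tz": -2.1, "twist": 0.18, "hand": -1}, {"tx": 0, "ty": 0, "tz": -2.1, "twist": 0.18, "hand": -1}, {"tx": 0, "ty": 0, "tz": -2.1, "twist": 0.18, "hand": -1}, {"tx": 0, "ty": 0, "tz": -2.1, "twist": 0.18, "hand": -1}]'

```text
clock: 27.15
position: [0.5885, -0.251, 0.1668]
eef_rot: [3.09, 0.03, -1.601]
ft_force: [4.8, -1.6, -17.0]
opening: 0.13
```

Run:
```python
from h import *
st();heads('w14',zlo=.15,zhi=.19)
```

```text
[ 0.5885 -0.251   0.1668] rpy [ 3.09   0.03  -1.601] [  4.8  -1.6 -17. ] [-0.48 -1.56  0.06] 0.13 j7 -1.32 t 27.1
px [136. 262.] n 1059 z 0.1538 c [ 588.8 -175. ] size [11.7 29.7] mean [ 590.2 -176.1] long yaw deg 154.9 jaw yaw 1.132 -2.01
px [277. 286.] n 2197 z 0.17 c [ 588.2 -251.3] size [12.4 30.3] mean [ 592.7 -251.8] long yaw deg 177.6 jaw yaw 1.529 -1.613
```

Call:
step_arm --deltas '[{"tx": 0, "ty": 0, "tz": -2.1, "twist": -0.18, "hand": -1}, {"tx": 0, "ty": 0, "tz": -2.1, "twist": -0.18, "hand": -1}, {"tx": 0, "ty": 0, "tz": -2.1, "twist": -0.18, "hand": -1}, {"tx": 0, "ty": 0, "tz": -2.1, "twist": -0.18, "hand": -1}, {"tx": 0, "ty": 0, "tz": -2.1, "twist": -0.18, "hand": -1}, {"tx": 0, "ty": 0, "tz": -2.1, "twist": 0.18, "hand": -1}, {"tx": 0, "ty": 0, "tz": -2.1, "twist": 0.18, "hand": -1}, {"tx": 0, "ty": 0, "tz": -2.1, "twist": 0.18, "hand": -1}, {"tx": 0, "ty": 0, "tz": -2.1, "twist": 0.18, "hand": -1}, {"tx": 0, "ty": 0, "tz": -2.1, "twist": 0.18, "hand": -1}]'

```text
clock: 28.45
position: [0.5901, -0.252, 0.1829]
eef_rot: [3.09, 0.032, -1.579]
ft_force: [0.2, 0.0, -0.7]
opening: 0.129
```

Run:
```python
from h import *
st();heads('w15',zlo=.15,zhi=.2)
```

```text
[ 0.5901 -0.252   0.1829] rpy [ 3.09   0.032 -1.579] [ 0.2  0.  -0.7] [-0.03 -0.02 -0.01] 0.129 j7 -1.3 t 28.4
px [145. 249.] n 922 z 0.1539 c [ 588.7 -174.9] size [11.5 29.8] mean [ 589.9 -175.9] long yaw deg 154.0 jaw yaw 1.117 -2.024
px [277. 286.] n 2274 z 0.185 c [ 590.1 -252.3] size [12.7 29.7] mean [ 594.9 -252.8] long yaw deg 178.8 jaw yaw 1.549 -1.592
```

Call:
step_arm --deltas '[{"tx": 0, "ty": 0, "tz": -40, "twist": 0, "hand": -1}, {"tx": 0, "ty": 0, "tz": -45, "twist": 0, "hand": -1}, {"tx": -48, "ty": 0, "tz": 0, "twist": 0, "hand": -1}, {"tx": -48, "ty": 0, "tz": 0, "twist": 0, "hand": -1}, {"tx": -48, "ty": 0, "tz": 0, "twist": 0, "hand": -1}, {"tx": -48, "ty": 0, "tz": 0, "twist": 0, "hand": -1}, {"tx": -48, "ty": 0, "tz": 0, "twist": 0, "hand": -1}, {"tx": -48, "ty": 0, "tz": 0, "twist": 0, "hand": -1}, {"tx": -48, "ty": 0, "tz": 0, "twist": 0, "hand": -1}, {"tx": -48, "ty": 0, "tz": 0, "twist": 0, "hand": -1}, {"tx": -48, "ty": 0, "tz": 0, "twist": 0, "hand": -1}, {"tx": -48, "ty": 0, "tz": 0, "twist": 0, "hand": -1}, {"tx": -30, "ty": 0, "tz": 0, "twist": 0, "hand": -1}, {"tx": 0, "ty": 0, "tz": 0, "twist": 0, "hand": -1}]'

```text
clock: 30.25
position: [0.5854, 0.2682, 0.2925]
eef_rot: [3.104, 0.03, -1.511]
ft_force: [0.2, 0.2, -0.4]
opening: 0.125
```

Run:
```python
from h import *
st();plan([0.637,0.275,0.15],-1.57);heads('w16',zlo=.08,zhi=.15)
```

```text
[0.5854 0.2682 0.2925] rpy [ 3.104  0.03  -1.511] [ 0.2  0.2 -0.4] [-0.08 -0.01 -0.05] 0.125 j7 -2.09 t 30.2
pos [0.5854 0.2682 0.2925] yaw -1.511 j7 -2.09 -> txyz [  0.6 -57.2 140.4] twist 0.059 t 30.2
px [269. 190.] n 431 z 0.1391 c [588.5 280. ] size [10.3 29.5] mean [590.2 279.9] long yaw deg 178.3 jaw yaw 1.541 -1.601
[277.19142212 286.10654628] 2215 z 0.27026847682765714 0.30213636586153625
```

View pics/w16.png

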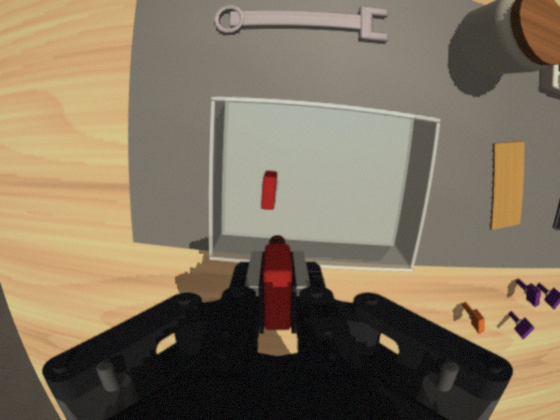

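Call:
step_arm --deltas '[{"tx": 0, "ty": -28, "tz": 0, "twist": 0.06, "hand": -1}, {"tx": 0, "ty": -27, "tz": 20, "twist": 0, "hand": -1}, {"tx": 0, "ty": 0, "tz": 40, "twist": 0, "hand": -1}, {"tx": 0, "ty": 0, "tz": 40, "twist": 0, "hand": -1}, {"tx": 0, "ty": 0, "tz": 20, "twist": 0, "hand": -1}, {"tx": 0, "ty": 0, "tz": 0, "twist": 0, "hand": -1}]'

```text
clock: 31.05
position: [0.6423, 0.2594, 0.1693]
eef_rot: [3.108, 0.022, -1.569]
ft_force: [0.3, -0.8, -0.9]
opening: 0.132
```

Run:
```python
from h import *
st();plan([0.637,0.275,0.145],-1.57)
```

```text
[0.6423 0.2594 0.1693] rpy [ 3.108  0.022 -1.569] [ 0.3 -0.8 -0.9] [-0.07 -0.06  0.01] 0.132 j7 -2.11 t 31.1
pos [0.6423 0.2594 0.1693] yaw -1.569 j7 -2.11 -> txyz [-15.1   4.5  24.8] twist 0.001 t 31.1
```

Call:
step_arm --deltas '[{"tx": -12, "ty": 5, "tz": 10, "twist": 0, "hand": -1}, {"tx": 0, "ty": 0, "tz": 14, "twist": 0, "hand": -1}, {"tx": 0, "ty": 0, "tz": 0, "twist": 0, "hand": -1}, {"tx": 0, "ty": 0, "tz": 0, "twist": 0, "hand": -0.2}, {"tx": 0, "ty": 0, "tz": 0, "twist": 0, "hand": -0.2}, {"tx": 0, "ty": 0, "tz": 0, "twist": 0, "hand": -0.2}, {"tx": 0, "ty": 0, "tz": -30, "twist": 0, "hand": -0.2}, {"tx": 0, "ty": 0, "tz": -40, "twist": 0, "hand": -0.2}, {"tx": 0, "ty": 0, "tz": -40, "twist": 0, "hand": -0.2}]'

```text
clock: 32.17
position: [0.6401, 0.2686, 0.2579]
eef_rot: [3.108, 0.021, -1.568]
ft_force: [0.6, -0.5, 0.7]
opening: 0.401
```

Run:
```python
from h import *
st();plan([0.5885,-0.1748,0.22],-2.018);heads('w17',zlo=.08,zhi=.15)
```

```text
[0.6401 0.2686 0.2579] rpy [ 3.108  0.021 -1.568] [ 0.6 -0.5  0.7] [-0.01 -0.11  0.  ] 0.401 j7 -2.11 t 32.2
pos [0.6401 0.2686 0.2579] yaw -1.568 j7 -2.11 -> txyz [444.   51.9  30.6] twist 0.45 t 32.2
px [279. 207.] n 556 z 0.1387 c [639.1 269.5] size [28.8 10.6] mean [641.3 269.4] long yaw deg 1.9 jaw yaw 1.603 -1.538
px [266. 262.] n 508 z 0.1362 c [589.1 279.6] size [10.  28.1] mean [593.4 279.8] long yaw deg 179.6 jaw yaw 1.564 -1.577
```

View pics/w17.png

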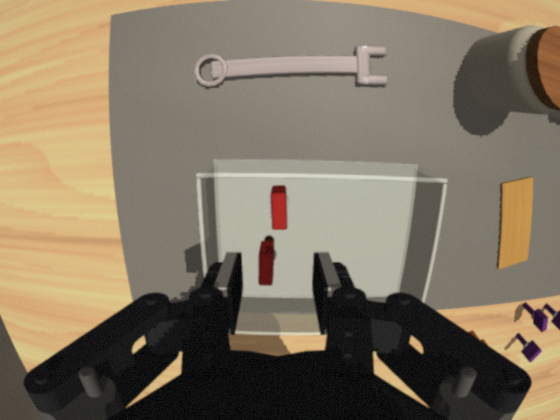

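Call:
step_arm --deltas '[{"tx": 44, "ty": 5, "tz": 0, "twist": 0, "hand": 0}, {"tx": 44, "ty": 5, "tz": 0, "twist": 0, "hand": 0}, {"tx": 44, "ty": 5, "tz": 0, "twist": 0, "hand": 0}, {"tx": 44, "ty": 5, "tz": 0, "twist": 0, "hand": 0}, {"tx": 44, "ty": 5, "tz": 0, "twist": 0, "hand": 0}, {"tx": 44, "ty": 5, "tz": 0, "twist": 0, "hand": 0}, {"tx": 44, "ty": 5, "tz": 0, "twist": 0, "hand": 0}, {"tx": 44, "ty": 5, "tz": 0, "twist": 0, "hand": 0}, {"tx": 44, "ty": 5, "tz": 0, "twist": 0, "hand": 0}, {"tx": 44, "ty": 5, "tz": 0, "twist": 0, "hand": 0}, {"tx": 0, "ty": 0, "tz": 0, "twist": 0.15, "hand": 0}, {"tx": 0, "ty": 0, "tz": 0, "twist": 0.15, "hand": 0}, {"tx": 0, "ty": 0, "tz": 0, "twist": 0.12, "hand": 0}, {"tx": 0, "ty": 0, "tz": 0, "twist": 0, "hand": 0}]'

```text
clock: 33.98
position: [0.5935, -0.1862, 0.2581]
eef_rot: [3.118, 0.017, -2.002]
ft_force: [-0.6, 0.1, -0.3]
opening: 0.497
```

Run:
```python
from h import *
st();plan([0.5885,-0.1748,0.175],-2.018);heads('w18')
```

```text
[ 0.5935 -0.1862  0.2581] rpy [ 3.118  0.017 -2.002] [-0.6  0.1 -0.3] [-0.03 -0.06  0.02] 0.497 j7 -1.79 t 34.0
pos [ 0.5935 -0.1862  0.2581] yaw -2.002 j7 -1.79 -> txyz [-6.8  7.4 83.4] twist 0.016 t 34.0
px [268. 224.] n 556 z 0.154 c [ 588.5 -174.6] size [10.4 29.2] mean [ 589.5 -175. ] long yaw deg 154.3 jaw yaw 1.123 -2.019
```

Call:
step_arm --deltas '[{"tx": -7, "ty": 7, "tz": 20, "twist": 0, "hand": 0}, {"tx": 0, "ty": 0, "tz": 30, "twist": 0, "hand": 0}, {"tx": 0, "ty": 0, "tz": 30, "twist": 0, "hand": 0}, {"tx": 0, "ty": 0, "tz": 0, "twist": 0, "hand": 0}]'

```text
clock: 34.52
position: [0.5898, -0.1743, 0.1777]
eef_rot: [3.121, 0.018, -1.987]
ft_force: [0.5, -0.5, 1.3]
opening: 0.502
```

Run:
```python
from h import *
st();plan([0.5885,-0.1748,0.146],-2.018)
```

```text
[ 0.5898 -0.1743  0.1777] rpy [ 3.121  0.018 -1.987] [ 0.5 -0.5  1.3] [-0.02 -0.   -0.01] 0.502 j7 -1.8 t 34.5
pos [ 0.5898 -0.1743  0.1777] yaw -1.987 j7 -1.8 -> txyz [ 1.5  0.3 31.7] twist 0.031 t 34.5
```

Call:
step_arm --deltas '[{"tx": 1.5, "ty": 1, "tz": 16, "twist": 0.03, "hand": 0}, {"tx": 0, "ty": 0, "tz": 14, "twist": 0, "hand": 0}, {"tx": 0, "ty": 0, "tz": 2, "twist": 0, "hand": 0}, {"tx": 0, "ty": 0, "tz": 0, "twist": 0, "hand": -1}, {"tx": 0, "ty": 0, "tz": 0, "twist": 0, "hand": -1}, {"tx": 0, "ty": 0, "tz": 0, "twist": 0, "hand": -1}, {"tx": 0, "ty": 0, "tz": 0, "twist": 0, "hand": -1}]'

```text
clock: 35.4
position: [0.5896, -0.1753, 0.1469]
eef_rot: [3.125, 0.018, -2.017]
ft_force: [0.8, -0.8, -2.7]
opening: 0.131
```

Run:
```python
from h import *
st();plan([0.5885,-0.1748,0.146],-2.018)
```

```text
[ 0.5896 -0.1753  0.1469] rpy [ 3.125  0.018 -2.017] [ 0.8 -0.8 -2.7] [-0.03 -0.09 -0.03] 0.131 j7 -1.82 t 35.4
pos [ 0.5896 -0.1753  0.1469] yaw -2.017 j7 -1.82 -> txyz [0.1 1.2 0.9] twist 0.001 t 35.4
```

Call:
step_arm --deltas '[{"tx": 0, "ty": 0, "tz": 0, "twist": -0.18, "hand": -1}, {"tx": 0, "ty": 0, "tz": -1, "twist": -0.18, "hand": -1}, {"tx": 0, "ty": 0, "tz": -2, "twist": -0.18, "hand": -1}, {"tx": 0, "ty": 0, "tz": -2, "twist": -0.18, "hand": -1}, {"tx": 0, "ty": 0, "tz": -2, "twist": 0.18, "hand": -1}, {"tx": 0, "ty": 0, "tz": -2, "twist": 0.18, "hand": -1}, {"tx": 0, "ty": 0, "tz": -2, "twist": 0.18, "hand": -1}, {"tx": 0, "ty": 0, "tz": -2, "twist": 0.18, "hand": -1}, {"tx": 0, "ty": 0, "tz": -2, "twist": 0.18, "hand": -1}, {"tx": 0, "ty": 0, "tz": -2, "twist": -0.18, "hand": -1}, {"tx": 0, "ty": 0, "tz": -2, "twist": -0.18, "hand": -1}, {"tx": 0, "ty": 0, "tz": -2, "twist": -0.18, "hand": -1}, {"tx": 0, "ty": 0, "tz": -2, "twist": -0.18, "hand": -1}]'

```text
clock: 37.02
position: [0.5889, -0.1732, 0.1525]
eef_rot: [3.129, 0.03, -1.46]
ft_force: [5.0, 0.5, -16.4]
opening: 0.131
```

```bash
cat >> h.py <<'E'
def blockz(P):
    k=(P[...,0]>.572)&(P[...,0]<.602)&(P[...,1]>-.345)&(P[...,1]<-.27)&(P[...,2]>.1)
    z=P[k][:,2];print('block top z',np.median(z).round(4),len(z))
E
python3 - <<'E'
from h import *
st();_,_,P=heads('w19',zlo=.15,zhi=.19);blockz(P)
E
```

```text
[ 0.5889 -0.1732  0.1525] rpy [ 3.129  0.03  -1.46 ] [  5.    0.5 -16.4] [-0.   -1.37 -0.09] 0.131 j7 -1.34 t 37.0
px [277. 289.] n 1858 z 0.159 c [ 587.3 -174.3] size [30.7 11.4] mean [ 590.5 -174. ] long yaw deg 5.7 jaw yaw 1.67 -1.471
block top z 0.1142 3719
```

View pics/w19.png

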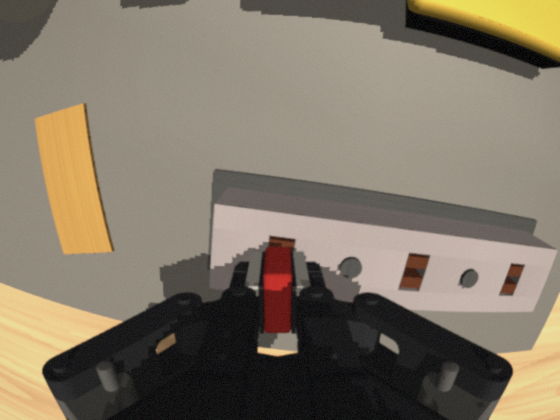

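Block top 0.1142 (seated), pin 3 rising. Continue.

Call:
step_arm --deltas '[{"tx": 0, "ty": 0, "tz": -2.1, "twist": 0.18, "hand": -1}, {"tx": 0, "ty": 0, "tz": -2.1, "twist": 0.18, "hand": -1}, {"tx": 0, "ty": 0, "tz": -2.1, "twist": 0.18, "hand": -1}, {"tx": 0, "ty": 0, "tz": -2.1, "twist": 0.18, "hand": -1}, {"tx": 0, "ty": 0, "tz": -2.1, "twist": 0.18, "hand": -1}, {"tx": 0, "ty": 0, "tz": -2.1, "twist": -0.18, "hand": -1}, {"tx": 0, "ty": 0, "tz": -2.1, "twist": -0.18, "hand": -1}, {"tx": 0, "ty": 0, "tz": -2.1, "twist": -0.18, "hand": -1}, {"tx": 0, "ty": 0, "tz": -2.1, "twist": -0.18, "hand": -1}, {"tx": 0, "ty": 0, "tz": -2.1, "twist": -0.18, "hand": -1}, {"tx": 0, "ty": 0, "tz": -2.1, "twist": 0.18, "hand": -1}, {"tx": 0, "ty": 0, "tz": -2.1, "twist": 0.18, "hand": -1}, {"tx": 0, "ty": 0, "tz": -2.1, "twist": 0.18, "hand": -1}, {"tx": 0, "ty": 0, "tz": -2.1, "twist": 0.18, "hand": -1}, {"tx": 0, "ty": 0, "tz": -2.1, "twist": 0.18, "hand": -1}]'

```text
clock: 38.95
position: [0.5893, -0.1742, 0.1607]
eef_rot: [3.1, 0.004, -2.374]
ft_force: [4.1, -2.4, -18.0]
opening: 0.13
```

Run:
```python
from h import *
st();_,_,P=heads('w20',zlo=.15,zhi=.19);blockz(P)
```

```text
[ 0.5893 -0.1742  0.1607] rpy [ 3.1    0.004 -2.374] [  4.1  -2.4 -18. ] [-0.66 -1.37  0.03] 0.13 j7 -2.13 t 39.0
px [277. 289.] n 2063 z 0.166 c [ 588.7 -173.1] size [11.3 30.7] mean [ 591.4 -176.1] long yaw deg 133.9 jaw yaw 0.766 -2.376
block top z 0.1142 6031
```

Call:
step_arm --deltas '[{"tx": 0, "ty": 0, "tz": -2.1, "twist": -0.18, "hand": -1}, {"tx": 0, "ty": 0, "tz": -2.1, "twist": -0.18, "hand": -1}, {"tx": 0, "ty": 0, "tz": -2.1, "twist": -0.18, "hand": -1}, {"tx": 0, "ty": 0, "tz": -2.1, "twist": -0.18, "hand": -1}, {"tx": 0, "ty": 0, "tz": -2.1, "twist": -0.18, "hand": -1}, {"tx": 0, "ty": 0, "tz": -2.1, "twist": 0.18, "hand": -1}, {"tx": 0, "ty": 0, "tz": -2.1, "twist": 0.18, "hand": -1}, {"tx": 0, "ty": 0, "tz": -2.1, "twist": 0.18, "hand": -1}, {"tx": 0, "ty": 0, "tz": -2.1, "twist": 0.18, "hand": -1}, {"tx": 0, "ty": 0, "tz": -2.1, "twist": 0.18, "hand": -1}, {"tx": 0, "ty": 0, "tz": -2.1, "twist": -0.18, "hand": -1}, {"tx": 0, "ty": 0, "tz": -2.1, "twist": -0.18, "hand": -1}, {"tx": 0, "ty": 0, "tz": -2.1, "twist": -0.18, "hand": -1}, {"tx": 0, "ty": 0, "tz": -2.1, "twist": -0.18, "hand": -1}, {"tx": 0, "ty": 0, "tz": -2.1, "twist": -0.18, "hand": -1}]'

```text
clock: 40.88
position: [0.5909, -0.1728, 0.1689]
eef_rot: [3.111, 0.04, -1.444]
ft_force: [3.4, -0.4, -9.3]
opening: 0.134
```

Run:
```python
from h import *
st();_,_,P=heads('w21',zlo=.15,zhi=.19);blockz(P)
```

```text
[ 0.5909 -0.1728  0.1689] rpy [ 3.111  0.04  -1.444] [ 3.4 -0.4 -9.3] [-0.06 -1.02  0.01] 0.134 j7 -1.32 t 40.9
px [277. 289.] n 2248 z 0.1724 c [ 590.  -173.4] size [29.7 12.5] mean [ 594.6 -173.2] long yaw deg 6.6 jaw yaw 1.686 -1.455
block top z 0.1142 3411
```

Call:
step_arm --deltas '[{"tx": 0, "ty": 0, "tz": -2, "twist": 0.18, "hand": -1}, {"tx": 0, "ty": 0, "tz": -2, "twist": 0.18, "hand": -1}, {"tx": 0, "ty": 0, "tz": -2, "twist": 0.18, "hand": -1}, {"tx": 0, "ty": 0, "tz": -2, "twist": -0.18, "hand": -1}, {"tx": 0, "ty": 0, "tz": -2, "twist": -0.18, "hand": -1}, {"tx": 0, "ty": 0, "tz": -2, "twist": -0.18, "hand": -1}]'

```text
clock: 41.68
position: [0.5918, -0.1735, 0.1824]
eef_rot: [3.112, 0.039, -1.455]
ft_force: [0.3, 0.1, -0.9]
opening: 0.129
```

Run:
```python
from h import *
st();_,_,P=heads('w22',zlo=.15,zhi=.19);blockz(P)
```

```text
[ 0.5918 -0.1735  0.1824] rpy [ 3.112  0.039 -1.455] [ 0.3  0.1 -0.9] [-0.05 -0.06 -0.  ] 0.129 j7 -1.33 t 41.7
px [277. 289.] n 1746 z 0.1842 c [ 590.9 -174.6] size [29.6 12.4] mean [ 597.1 -173.9] long yaw deg 8.2 jaw yaw 1.714 -1.428
block top z 0.1141 3199
```

Call:
step_arm --deltas '[{"tx": 0, "ty": 0, "tz": -40, "twist": 0, "hand": -1}, {"tx": 0, "ty": 0, "tz": -45, "twist": 0.1, "hand": -1}, {"tx": -48, "ty": 0, "tz": 0, "twist": 0, "hand": -1}, {"tx": -48, "ty": 0, "tz": 0, "twist": 0, "hand": -1}, {"tx": -48, "ty": 0, "tz": 0, "twist": 0, "hand": -1}, {"tx": -48, "ty": 0, "tz": 0, "twist": 0, "hand": -1}, {"tx": -48, "ty": 0, "tz": 0, "twist": 0, "hand": -1}, {"tx": -48, "ty": 0, "tz": 0, "twist": 0, "hand": -1}, {"tx": -48, "ty": 0, "tz": 0, "twist": 0, "hand": -1}, {"tx": -48, "ty": 0, "tz": 0, "twist": 0, "hand": -1}, {"tx": -48, "ty": 0, "tz": 0, "twist": 0, "hand": -1}, {"tx": 0, "ty": 0, "tz": 0, "twist": 0, "hand": -1}]'

```text
clock: 43.22
position: [0.6002, 0.2671, 0.2911]
eef_rot: [3.113, 0.037, -1.618]
ft_force: [-0.1, 0.1, -0.5]
opening: 0.129
```

Run:
```python
from h import *
st();plan([0.547,0.28,0.15],-1.57);heads('w23',zlo=.08,zhi=.15)
```

```text
[0.6002 0.2671 0.2911] rpy [ 3.113  0.037 -1.618] [-0.1  0.1 -0.5] [-0.1  -0.04  0.  ] 0.129 j7 -2.19 t 43.2
pos [0.6002 0.2671 0.2911] yaw -1.618 j7 -2.19 -> txyz [ -5.1  49.6 142.9] twist -0.048 t 43.2
px [279. 155.] n 431 z 0.1401 c [637.8 269.1] size [29.1 10.5] mean [638.2 269.1] long yaw deg 2.2 jaw yaw 1.608 -1.533
px [269. 209.] n 448 z 0.1385 c [588.6 280. ] size [10.6 28.7] mean [591.1 279.6] long yaw deg 177.3 jaw yaw 1.523 -1.619
[277.26876404 289.70382022] 2225 z 0.27021859324988773 0.30134563081459703
```

View pics/w23.png

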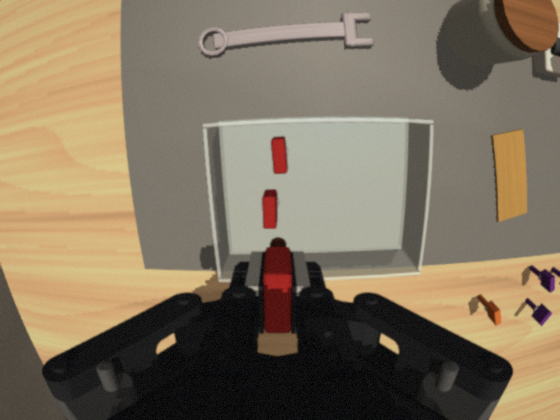

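Call:
step_arm --deltas '[{"tx": -7, "ty": 25, "tz": 0, "twist": -0.05, "hand": -1}, {"tx": -8, "ty": 24, "tz": 20, "twist": 0, "hand": -1}, {"tx": 0, "ty": 0, "tz": 40, "twist": 0, "hand": -1}, {"tx": 0, "ty": 0, "tz": 40, "twist": 0, "hand": -1}, {"tx": 0, "ty": 0, "tz": 20, "twist": 0, "hand": -1}, {"tx": 0, "ty": 0, "tz": 0, "twist": 0, "hand": -1}]'

```text
clock: 44.02
position: [0.5516, 0.2753, 0.1721]
eef_rot: [3.119, 0.032, -1.599]
ft_force: [-0.3, -0.2, -0.2]
opening: 0.127
```

Run:
```python
from h import *
st();plan([0.547,0.275,0.145],-1.57)
```

```text
[0.5516 0.2753 0.1721] rpy [ 3.119  0.032 -1.599] [-0.3 -0.2 -0.2] [-0.04  0.01  0.03] 0.127 j7 -2.25 t 44.0
pos [0.5516 0.2753 0.1721] yaw -1.599 j7 -2.25 -> txyz [ 1.3  4.  27.1] twist -0.029 t 44.0
```

Call:
step_arm --deltas '[{"tx": 0, "ty": 5, "tz": 12, "twist": 0, "hand": -1}, {"tx": 0, "ty": 0, "tz": 15, "twist": 0, "hand": -1}, {"tx": 0, "ty": 0, "tz": 0, "twist": 0, "hand": -1}, {"tx": 0, "ty": 0, "tz": 0, "twist": 0, "hand": -0.2}, {"tx": 0, "ty": 0, "tz": 0, "twist": 0, "hand": -0.2}, {"tx": 0, "ty": 0, "tz": 0, "twist": 0, "hand": -0.2}, {"tx": 0, "ty": 0, "tz": -30, "twist": 0, "hand": -0.2}, {"tx": 0, "ty": 0, "tz": -40, "twist": 0, "hand": -0.2}, {"tx": 0, "ty": 0, "tz": -40, "twist": 0, "hand": -0.2}]'

```text
clock: 45.15
position: [0.5484, 0.2713, 0.257]
eef_rot: [3.119, 0.032, -1.603]
ft_force: [0.8, 0.5, 0.3]
opening: 0.4
```

Run:
```python
from h import *
st();plan([0.53,-0.025,0.25],-1.57);heads('w24',zlo=.08,zhi=.15)
```

```text
[0.5484 0.2713 0.257 ] rpy [ 3.119  0.032 -1.603] [0.8 0.5 0.3] [ 0.02 -0.04  0.04] 0.4 j7 -2.23 t 45.1
pos [0.5484 0.2713 0.257 ] yaw -1.603 j7 -2.23 -> txyz [296.8   8.8  -2.2] twist -0.033 t 45.1
px [280.  93.] n 566 z 0.1402 c [636.9 269.3] size [28.2 10.7] mean [637.  269.4] long yaw deg 1.6 jaw yaw 1.599 -1.542
px [268. 159.] n 592 z 0.14 c [588.3 279.9] size [10.5 29.2] mean [588.7 279.8] long yaw deg 177.9 jaw yaw 1.534 -1.607
px [334. 175.] n 947 z 0.0862 c [565.2 223.8] size [29.1 28.5] mean [565.7 224. ] long yaw deg 25.9 jaw yaw 2.024 -1.118
```

View pics/w24.png

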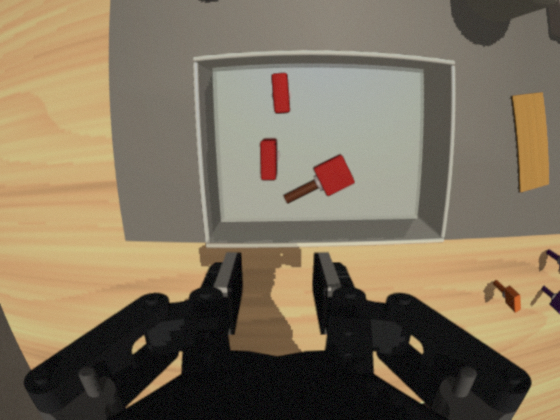

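Call:
step_arm --deltas '[{"tx": 48, "ty": 1, "tz": 0, "twist": 0, "hand": -1}, {"tx": 48, "ty": 1, "tz": 0, "twist": 0, "hand": -1}, {"tx": 48, "ty": 1, "tz": 0, "twist": 0, "hand": -1}, {"tx": 48, "ty": 1, "tz": 0, "twist": 0, "hand": -1}, {"tx": 48, "ty": 1, "tz": 0, "twist": 0, "hand": -1}, {"tx": 48, "ty": 1, "tz": 0, "twist": 0, "hand": -1}, {"tx": 0, "ty": 0, "tz": 0, "twist": 0, "hand": -1}]'

```text
clock: 46.08
position: [0.5366, -0.0222, 0.2552]
eef_rot: [3.135, 0.039, -1.602]
ft_force: [0.8, 0.2, -0.3]
opening: 0.001
```

```bash
cat >> h.py <<'E'
def shim(name):
    m=robot.camera_model('wrist');im,d=snap('wrist',name);P=cloud(d,m);hsv=cv2.cvtColor(im,cv2.COLOR_BGR2HSV)
    k=(hsv[...,0]>12)&(hsv[...,0]<28)&(hsv[...,1]>150)&(P[...,2]>.065)&(P[...,2]<.085)&(d>0)&(abs(P[...,1])<.15)
    n,lab,s,c=cv2.connectedComponentsWithStats(k.astype(np.uint8))
    i=1+np.argmax(s[1:,4]);q=P[lab==i]
    c,(a,b),ang=cv2.minAreaRect((q[:,:2]*1000).astype(np.float32));bx=cv2.boxPoints((c,(a,b),ang))
    e0=bx[1]-bx[0];e1=bx[2]-bx[1];L=e0 if np.hypot(*e0)>np.hypot(*e1) else e1
    print('shim c',np.round(c,1),np.round([a,b],1),'yaw',round((np.degrees(np.arctan2(L[1],L[0]))+90)%180-90,1),'z',q[:,2].mean().round(4),'corners',bx.round(1).tolist())
    # front edge: liner points
    g=P[(P[...,2]>.062)&(P[...,2]<.08)&(d>0)]
    for y in (-.12,-.07,-.02,.03,.08):
        t=g[abs(g[:,1]-y)<.004]
        if len(t): print('edge y',y,np.sort(t[:,0])[:3].round(4))
    return im,d,P
E
python3 - <<'E'
from h import *
st();shim('w25')
E
```

```text
[ 0.5366 -0.0222  0.2552] rpy [ 3.135  0.039 -1.602] [ 0.8  0.2 -0.3] [0.01 0.01 0.  ] 0.001 j7 -1.69 t 46.1
shim c [603.8 -14.8] [108.2  48. ] yaw 12.0 z 0.0743 corners [[545.9000244140625, -2.5999999046325684], [555.9000244140625, -49.5], [661.7000122070312, -27.100000381469727], [651.7999877929688, 19.899999618530273]]
edge y -0.12 [0.4878 0.4881 0.4883]
edge y -0.07 [0.4882 0.4886 0.4887]
edge y -0.02 [0.4894 0.4895 0.4895]
edge y 0.03 [0.4899 0.4901 0.4903]
edge y 0.08 [0.4916 0.4917 0.4918]
```

View pics/w25.png

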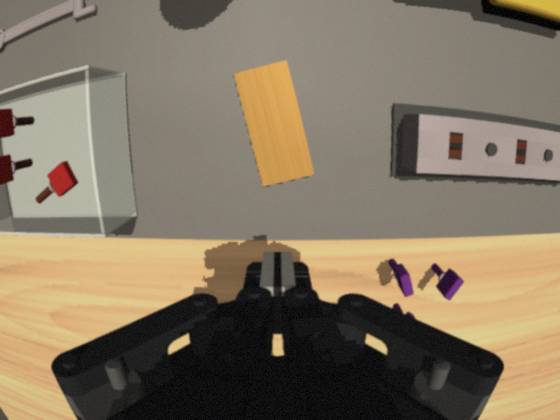

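Run:
```python
from h import *
plan([0.600,-0.0148,0.12],-1.57)
```

```text
pos [ 0.5368 -0.0195  0.2554] yaw -1.599 j7 -1.69 -> txyz [ -1.1 -64.  135.1] twist -0.029 t 46.1
```

Call:
step_arm --deltas '[{"tx": 0, "ty": -32, "tz": 10, "twist": 0, "hand": -1}, {"tx": -2, "ty": -32, "tz": 30, "twist": -0.03, "hand": -1}, {"tx": 0, "ty": 0, "tz": 40, "twist": 0, "hand": -1}, {"tx": 0, "ty": 0, "tz": 40, "twist": 0, "hand": -1}, {"tx": 0, "ty": 0, "tz": 12, "twist": 0, "hand": -1}, {"tx": 0, "ty": 0, "tz": 0, "twist": 0, "hand": -1}]'

```text
clock: 46.88
position: [0.6051, -0.004, 0.1227]
eef_rot: [-3.14, 0.045, -1.558]
ft_force: [0.1, 0.2, -0.2]
opening: -0.001
```

Run:
```python
from h import *
st();plan([0.600,-0.0148,0.097],-1.57)
```

```text
[ 0.6051 -0.004   0.1227] rpy [-3.14   0.045 -1.558] [ 0.1  0.2 -0.2] [-0.03  0.   -0.03] -0.001 j7 -1.71 t 46.9
pos [ 0.6051 -0.004   0.1227] yaw -1.558 j7 -1.71 -> txyz [11.9  5.3 25.1] twist 0.012 t 46.9
```

Call:
step_arm --deltas '[{"tx": 12.5, "ty": 5, "tz": 8, "twist": 0, "hand": -1}, {"tx": 0, "ty": 0, "tz": 10, "twist": 0, "hand": -1}, {"tx": 0, "ty": 0, "tz": 5, "twist": 0, "hand": -1}, {"tx": 0, "ty": 0, "tz": 1, "twist": 0, "hand": -1}, {"tx": 0, "ty": 0, "tz": 1, "twist": 0, "hand": -1}]'

```text
clock: 47.5
position: [0.6023, -0.0164, 0.0995]
eef_rot: [-3.134, 0.045, -1.559]
ft_force: [-0.3, 0.2, -0.4]
opening: 0.001
```

Run:
```python
from h import *
st()
```

```text
[ 0.6023 -0.0164  0.0995] rpy [-3.134  0.045 -1.559] [-0.3  0.2 -0.4] [-0.07  0.05 -0.04] 0.001 j7 -1.69 t 47.5
```

Call:
step_arm --deltas '[{"tx": 0, "ty": 0, "tz": 1.5, "twist": 0, "hand": -1}, {"tx": 0, "ty": 0, "tz": 1.5, "twist": 0, "hand": -1}, {"tx": 0, "ty": 0, "tz": 1.5, "twist": 0, "hand": -1}]'

```text
clock: 47.88
position: [0.6027, -0.0161, 0.0961]
eef_rot: [-3.133, 0.045, -1.559]
ft_force: [-7.6, -1.2, 21.6]
opening: 0.0
```

Run:
```python
from h import *
st()
```

```text
[ 0.6027 -0.0161  0.0961] rpy [-3.133  0.045 -1.559] [-7.6 -1.2 21.6] [-0.24  1.62  0.11] 0.0 j7 -1.7 t 47.9
```

Call:
step_arm --deltas '[{"tx": 0, "ty": 4, "tz": 0.4, "twist": 0.02, "hand": -1}, {"tx": 0, "ty": 6, "tz": 0.5, "twist": 0.02, "hand": -1}, {"tx": 0, "ty": 6, "tz": 0.5, "twist": 0.02, "hand": -1}, {"tx": 0, "ty": 6, "tz": 0.5, "twist": 0.02, "hand": -1}]'

```text
clock: 48.38
position: [0.5835, -0.0152, 0.0963]
eef_rot: [-3.128, 0.046, -1.642]
ft_force: [4.0, -0.5, 5.5]
opening: -0.001
```

Run:
```python
from h import *
st();shim('w26')
```

```text
[ 0.5835 -0.0152  0.0963] rpy [-3.128  0.046 -1.642] [ 4.  -0.5  5.5] [-0.11 -0.5  -0.  ] -0.001 j7 -1.77 t 48.4
shim c [602.1 -12.5] [85.3 49.2] yaw 9.0 z 0.0743 corners [[556.0999755859375, 5.099999904632568], [563.9000244140625, -43.5], [648.0999755859375, -30.100000381469727], [640.4000244140625, 18.5]]
edge y -0.12 [0.5256 0.5258 0.5258]
edge y -0.07 [0.5232 0.5232 0.5233]
edge y -0.02 [0.5883 0.5887 0.5887]
edge y 0.03 [0.5689 0.5689 0.5692]
edge y 0.08 [0.5454 0.5457 0.5459]
```

View pics/w26.png

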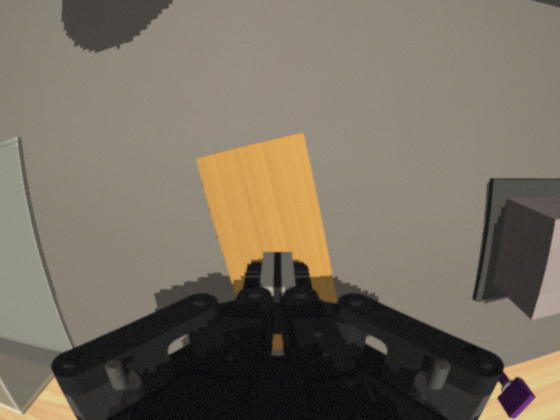

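Call:
step_arm --deltas '[{"tx": 0, "ty": 0, "tz": -5, "twist": 0, "hand": -1}, {"tx": 0, "ty": -9, "tz": 0, "twist": 0, "hand": -1}, {"tx": 0, "ty": 0, "tz": 3, "twist": 0, "hand": -1}, {"tx": 0, "ty": 0, "tz": 1.5, "twist": 0, "hand": -1}, {"tx": 0, "ty": 0, "tz": 1, "twist": 0, "hand": -1}, {"tx": 0, "ty": 0, "tz": 1, "twist": 0, "hand": -1}]'

```text
clock: 49.18
position: [0.5903, -0.0159, 0.0962]
eef_rot: [-3.132, 0.045, -1.644]
ft_force: [-5.7, -0.6, 16.5]
opening: 0.003
```

Run:
```python
from h import *
st()
```

```text
[ 0.5903 -0.0159  0.0962] rpy [-3.132  0.045 -1.644] [-5.7 -0.6 16.5] [-0.12  1.2   0.04] 0.003 j7 -1.77 t 49.2
```

Call:
step_arm --deltas '[{"tx": 0, "ty": 3, "tz": 0.9, "twist": 0.02, "hand": -1}, {"tx": 0, "ty": 5, "tz": 1, "twist": 0.02, "hand": -1}, {"tx": 0, "ty": 6, "tz": 1, "twist": 0.02, "hand": -1}, {"tx": 0, "ty": 6, "tz": 1, "twist": 0.02, "hand": -1}, {"tx": 0, "ty": 6, "tz": 1, "twist": 0.02, "hand": -1}, {"tx": 0, "ty": 6, "tz": 1, "twist": 0.02, "hand": -1}]'

```text
clock: 49.92
position: [0.5701, -0.0118, 0.0963]
eef_rot: [-3.113, 0.051, -1.769]
ft_force: [3.0, -1.2, 8.2]
opening: -0.001
```

```bash
cat >> h.py <<'E'
def shimrear(name):
    m=robot.camera_model('wrist');im,d=snap('wrist',name);P=cloud(d,m);hsv=cv2.cvtColor(im,cv2.COLOR_BGR2HSV)
    k=(hsv[...,0]>12)&(hsv[...,0]<28)&(hsv[...,1]>150)&(P[...,2]>.06)&(P[...,2]<.09)&(d>0)&(abs(P[...,1])<.15)
    k[330:]=False
    n,lab,s,c=cv2.connectedComponentsWithStats(k.astype(np.uint8))
    i=1+np.argmax(s[1:,4]);q=P[lab==i]
    # rear edge line: for each y bin, max x
    ys=np.arange(q[:,1].min()+.006,q[:,1].max()-.006,.002);xs=[];yy=[]
    for y in ys:
        t=q[abs(q[:,1]-y)<.0015]
        if len(t)>3: xs.append(t[:,0].max());yy.append(y)
    xs=np.array(xs);yy=np.array(yy);ok=xs>xs.max()-.02
    p=np.polyfit(yy[ok],xs[ok],1);r=abs(np.polyval(p,yy)-xs)<.002;
    if r.sum()>5:p=np.polyfit(yy[r],xs[r],1)
    yaw=-np.arctan(p[0])
    # rear corners -> centre
    u=np.array([np.cos(yaw),np.sin(yaw)]);v=np.array([-u[1],u[0]])
    rear=q[(q[:,:2]@u)>(q[:,:2]@u).max()-.025];w=rear[:,:2]@v
    cu=(q[:,:2]@u).max()-.055;cv=(np.percentile(w,.5)+np.percentile(w,99.5))/2
    print('shim centre',((cu*u+cv*v)*1000).round(1),'width',((w.max()-w.min())*1000).round(1),'yaw',np.degrees(yaw).round(1))
    c=cu*u+cv*v;ex=.4895+.017*(c[1]+.02);print('overhang at axis mm',((ex-(c[0]-.055*np.cos(yaw)))/np.cos(yaw)*1000).round(1))
    return im
E
python3 - <<'E'
from h import *
st();shimrear('w27')
E
```

```text
[ 0.5701 -0.0118  0.0963] rpy [-3.113  0.051 -1.769] [ 3.  -1.2  8.2] [-0.18 -0.67 -0.02] -0.001 j7 -1.88 t 49.9
shim centre [570. -10.] width 49.1 yaw 1.7
overhang at axis mm -25.4
```

View pics/w27.png

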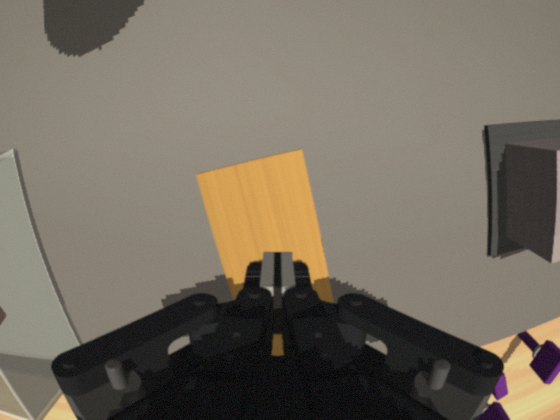

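Call:
step_arm --deltas '[{"tx": 1.2, "ty": 5, "tz": 1, "twist": 0, "hand": -1}, {"tx": 1.6, "ty": 8, "tz": 1, "twist": 0, "hand": -1}, {"tx": 1.6, "ty": 8, "tz": 1, "twist": 0, "hand": -1}, {"tx": 1.6, "ty": 8, "tz": 1, "twist": 0, "hand": -1}, {"tx": 1.6, "ty": 8, "tz": 1, "twist": 0, "hand": -1}, {"tx": 1.6, "ty": 8, "tz": 1, "twist": 0, "hand": -1}]'

```text
clock: 50.72
position: [0.5389, -0.0103, 0.0964]
eef_rot: [-3.081, 0.06, -1.769]
ft_force: [3.6, -0.0, 9.9]
opening: 0.0
```

Run:
```python
from h import *
st();shimrear('w28')
```

```text
[ 0.5389 -0.0103  0.0964] rpy [-3.081  0.06  -1.769] [ 3.6 -0.   9.9] [-0.02 -0.82 -0.04] 0.0 j7 -1.89 t 50.7
shim centre [539.9  -8.8] width 49.0 yaw -1.1
overhang at axis mm 4.7
```

Call:
step_arm --deltas '[{"tx": 2, "ty": 11, "tz": 1, "twist": 0, "hand": -1}, {"tx": 2, "ty": 11, "tz": 1, "twist": 0, "hand": -1}, {"tx": 2, "ty": 11, "tz": 1, "twist": 0, "hand": -1}]'

```text
clock: 51.15
position: [0.5152, -0.0087, 0.0964]
eef_rot: [-3.06, 0.066, -1.768]
ft_force: [4.8, -0.2, 13.0]
opening: 0.001
```

Run:
```python
from h import *
st();shimrear('w29')
```

```text
[ 0.5152 -0.0087  0.0964] rpy [-3.06   0.066 -1.768] [ 4.8 -0.2 13. ] [ 0.06 -1.02 -0.03] 0.001 j7 -1.9 t 51.1
shim centre [517.2  -7.4] width 49.1 yaw -2.5
overhang at axis mm 27.4
```

Call:
step_arm --deltas '[{"tx": 2, "ty": 11, "tz": 0.8, "twist": 0, "hand": -1}, {"tx": 2, "ty": 10, "tz": 0.6, "twist": 0, "hand": -1}, {"tx": 0, "ty": 0, "tz": 0, "twist": 0, "hand": -1}]'

```text
clock: 51.58
position: [0.4997, -0.0077, 0.097]
eef_rot: [-3.045, 0.07, -1.768]
ft_force: [-0.3, -0.2, 1.0]
opening: 0.002
```

Run:
```python
from h import *
st();shimrear('w30')
```

```text
[ 0.4997 -0.0077  0.097 ] rpy [-3.045  0.07  -1.768] [-0.3 -0.2  1. ] [-0.03  0.14 -0.01] 0.002 j7 -1.9 t 51.6
shim centre [501.8  -6.4] width 48.9 yaw -3.2
overhang at axis mm 42.9
```

View pics/w30.png

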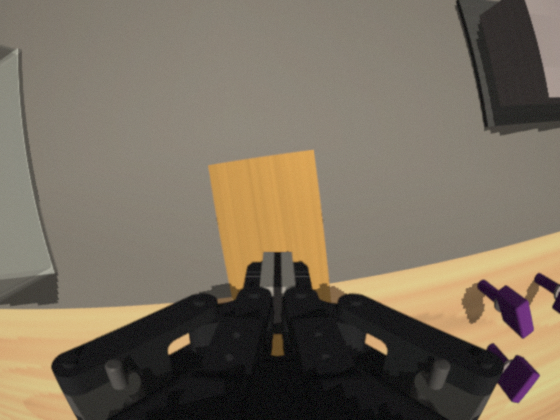

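Call:
step_arm --deltas '[{"tx": 0, "ty": 0, "tz": -15, "twist": 0, "hand": -1}, {"tx": 0, "ty": 0, "tz": -50, "twist": 0, "hand": 0}, {"tx": 0, "ty": 40, "tz": -40, "twist": -0.14, "hand": 1}, {"tx": 0, "ty": 40, "tz": 0, "twist": 0, "hand": 1}, {"tx": 0, "ty": 0, "tz": 0, "twist": 0, "hand": 1}]'

```text
clock: 52.25
position: [0.4067, -0.0023, 0.1982]
eef_rot: [-3.038, 0.054, -1.624]
ft_force: [1.4, -0.0, 0.3]
opening: 0.848
```

Run:
```python
from h import *
st();shim('w31');plan([.466,-.0044,.12],-1.626)
```

```text
[ 0.4067 -0.0023  0.1982] rpy [-3.038  0.054 -1.624] [ 1.4 -0.   0.3] [-0.11  0.08  0.01] 0.848 j7 -1.73 t 52.2
shim c [502.3  -6.5] [ 50.2 108.8] yaw -2.8 z 0.0743 corners [[446.79998779296875, -28.899999618530273], [555.4000244140625, -34.099998474121094], [557.7999877929688, 16.0], [449.20001220703125, 21.200000762939453]]
edge y -0.12 [0.4869 0.487  0.4871]
edge y -0.07 [0.4877 0.4877 0.4878]
edge y -0.02 [0.4472 0.4472 0.4472]
edge y 0.03 [0.4897 0.4898 0.4898]
edge y 0.08 [0.4906 0.4906 0.4906]
pos [ 0.4089 -0.0022  0.1988] yaw -1.624 j7 -1.73 -> txyz [  3.5 -48.5  84.3] twist 0.002 t 52.3
```

View pics/w31.png

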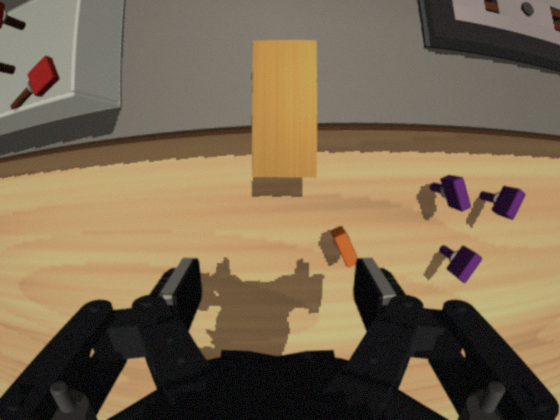

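Call:
step_arm --deltas '[{"tx": 1.5, "ty": -24, "tz": 0, "twist": 0, "hand": 0.8}, {"tx": 2, "ty": -24, "tz": 40, "twist": 0, "hand": 0.8}, {"tx": 0, "ty": 0, "tz": 42, "twist": 0, "hand": 0.8}, {"tx": 0, "ty": 0, "tz": 0, "twist": 0, "hand": 0.8}]'

```text
clock: 52.8
position: [0.4721, -0.0049, 0.1225]
eef_rot: [-3.03, 0.055, -1.625]
ft_force: [-1.0, 1.0, 0.5]
opening: 0.898
```

Run:
```python
from h import *
st();plan([.466,-.0044,.074],-1.62);snap('wrist','w32')
```

```text
[ 0.4721 -0.0049  0.1225] rpy [-3.03   0.055 -1.625] [-1.   1.   0.5] [-0.04  0.13  0.01] 0.898 j7 -1.78 t 52.8
pos [ 0.4721 -0.0049  0.1225] yaw -1.625 j7 -1.78 -> txyz [ 2.5 11.4 47.5] twist -0.005 t 52.8
```

View pics/w32.png

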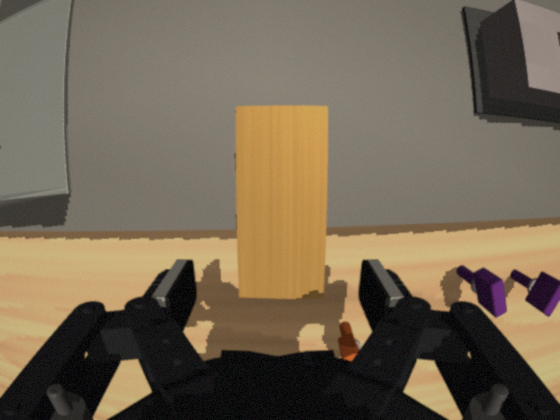

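Call:
step_arm --deltas '[{"tx": 2, "ty": 11, "tz": 5, "twist": 0, "hand": 0.8}, {"tx": 0, "ty": 0, "tz": 22, "twist": 0, "hand": 0.8}, {"tx": 0, "ty": 0, "tz": 20, "twist": 0, "hand": 0.8}, {"tx": 0, "ty": 0, "tz": 0, "twist": 0, "hand": 0.8}]'

```text
clock: 53.35
position: [0.4682, -0.0047, 0.0802]
eef_rot: [-3.02, 0.055, -1.626]
ft_force: [0.6, 0.2, -0.7]
opening: 0.9
```

Run:
```python
from h import *
st();plan([.466,-.0044,.073],-1.62);snap('wrist','w33');snap('scene','s2')
```

```text
[ 0.4682 -0.0047  0.0802] rpy [-3.02   0.055 -1.626] [ 0.6  0.2 -0.7] [-0.1   0.15 -0.08] 0.9 j7 -1.82 t 53.4
pos [ 0.4682 -0.0047  0.0802] yaw -1.626 j7 -1.82 -> txyz [0.2 3.1 6.9] twist -0.006 t 53.4
```

View pics/w33.png

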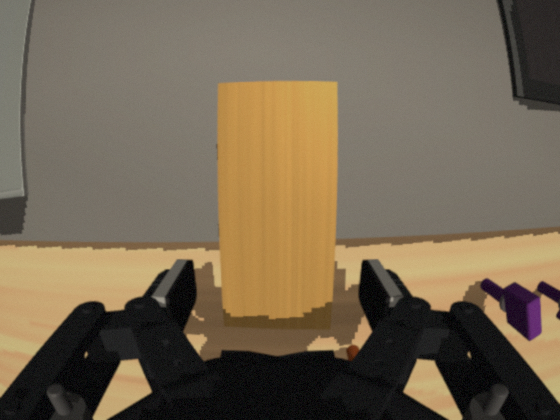

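Call:
step_arm --deltas '[{"tx": 0, "ty": 4, "tz": 8, "twist": 0, "hand": 0.8}, {"tx": 0, "ty": 0, "tz": 0, "twist": 0, "hand": 0.4}, {"tx": 0, "ty": 0, "tz": 0, "twist": 0, "hand": 0}, {"tx": 0, "ty": 0, "tz": 0, "twist": 0, "hand": -1}, {"tx": 0, "ty": 0, "tz": 0, "twist": 0, "hand": -1}, {"tx": 0, "ty": 0, "tz": 0, "twist": 0, "hand": -1}]'

```text
clock: 54.2
position: [0.4667, -0.0042, 0.0747]
eef_rot: [-3.015, 0.056, -1.626]
ft_force: [-0.3, -0.1, 1.3]
opening: 0.562
```

Run:
```python
from h import *
st();snap('wrist','w34')
```

```text
[ 0.4667 -0.0042  0.0747] rpy [-3.015  0.056 -1.626] [-0.3 -0.1  1.3] [ 0.02  0.21 -0.01] 0.562 j7 -1.82 t 54.2
```

View pics/w34.png

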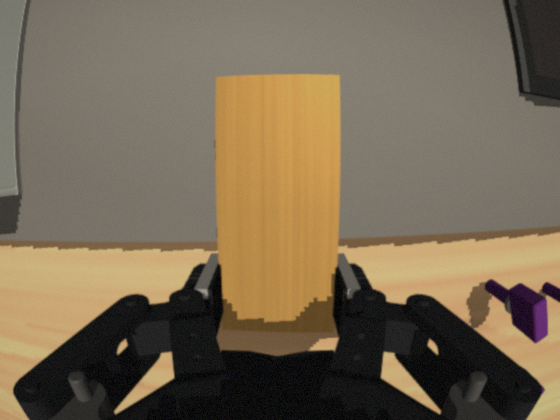

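Call:
step_arm --deltas '[{"tx": 0, "ty": 0, "tz": -5, "twist": 0, "hand": -1}, {"tx": 0, "ty": 0, "tz": -10, "twist": 0, "hand": -1}, {"tx": 0, "ty": 0, "tz": -15, "twist": 0, "hand": -1}, {"tx": 0, "ty": 0, "tz": -25, "twist": 0, "hand": -1}, {"tx": 0, "ty": 0, "tz": 0, "twist": 0, "hand": -1}]'

```text
clock: 54.88
position: [0.4585, -0.007, 0.1317]
eef_rot: [-3.017, 0.055, -1.626]
ft_force: [0.3, -0.8, -2.3]
opening: 0.565
```

```bash
cat >> h.py <<'E'
def platepts(name):
    m=robot.camera_model('wrist');im,d=snap('wrist',name);P=cloud(d,m);hsv=cv2.cvtColor(im,cv2.COLOR_BGR2HSV)
    o=robot.get_obs()
    k=(hsv[...,0]>12)&(hsv[...,0]<28)&(hsv[...,1]>150)&(d>0)&(abs(P[...,2]-o['position'][2])<.07)&(P[...,2]>.06)
    n,lab,s,c=cv2.connectedComponentsWithStats(k.astype(np.uint8));i=1+np.argmax(s[1:,4]);q=P[lab==i]
    print('plate n',len(q),'min',q.min(0).round(3),'max',q.max(0).round(3));
    far=q[q[:,0]>np.percentile(q[:,0],97)];print('far end',far.mean(0).round(3))
E
python3 - <<'E'
from h import *
st();platepts('w35')
E
```

```text
[ 0.4585 -0.007   0.1317] rpy [-3.017  0.055 -1.626] [ 0.3 -0.8 -2.3] [-0.05  0.22 -0.01] 0.565 j7 -1.78 t 54.9
plate n 27814 min [ 0.438 -0.036  0.128] max [0.55  0.018 0.143]
far end [ 0.547 -0.003  0.13 ]
```

View pics/w35.png

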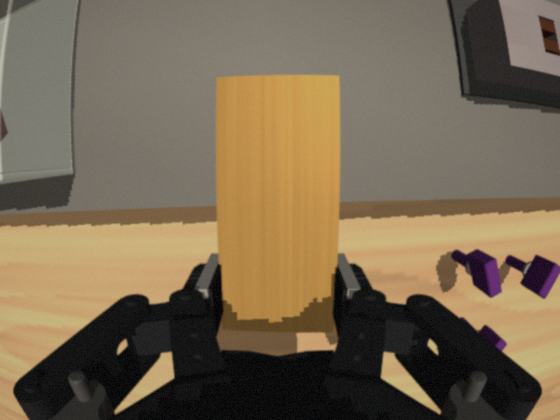

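Call:
step_arm --deltas '[{"tx": 0, "ty": 0, "tz": -30, "twist": 0, "hand": -1}, {"tx": 0, "ty": 0, "tz": -35, "twist": 0, "hand": -1}, {"tx": 0, "ty": 0, "tz": -30, "twist": 0, "hand": -1}, {"tx": -30, "ty": 0, "tz": 0, "twist": 0, "hand": -1}, {"tx": -35, "ty": -15, "tz": 0, "twist": -0.02, "hand": -1}, {"tx": -35, "ty": -20, "tz": 0, "twist": -0.02, "hand": -1}, {"tx": -35, "ty": -20, "tz": 0, "twist": -0.02, "hand": -1}, {"tx": -35, "ty": -20, "tz": 0, "twist": 0, "hand": -1}, {"tx": -10, "ty": -20, "tz": 0, "twist": 0, "hand": -1}, {"tx": 0, "ty": 0, "tz": 0, "twist": 0, "hand": -1}]'

```text
clock: 56.18
position: [0.5441, 0.1696, 0.2393]
eef_rot: [-3.029, 0.046, -1.568]
ft_force: [-0.3, 0.3, -1.7]
opening: 0.566
```

Run:
```python
from h import *
st();platepts('w36');plan([.555,.182,.16],-1.57);boxpos('t3')
```

```text
[0.5441 0.1696 0.2393] rpy [-3.029  0.046 -1.568] [-0.3  0.3 -1.7] [-0.08  0.26 -0.04] 0.566 j7 -2.1 t 56.2
plate n 27294 min [0.525 0.144 0.234] max [0.635 0.194 0.244]
far end [0.632 0.177 0.237]
pos [0.543  0.1692 0.239 ] yaw -1.568 j7 -2.1 -> txyz [-9.2 -3.1 80.4] twist 0.002 t 56.2
box rect ((622.09912109375, 195.53924560546875), (154.77496337890625, 316.1358642578125), 13.674224853515625) 745
[([0.643, 0.313, 0.113], 0.65)]
```

View pics/w36.png

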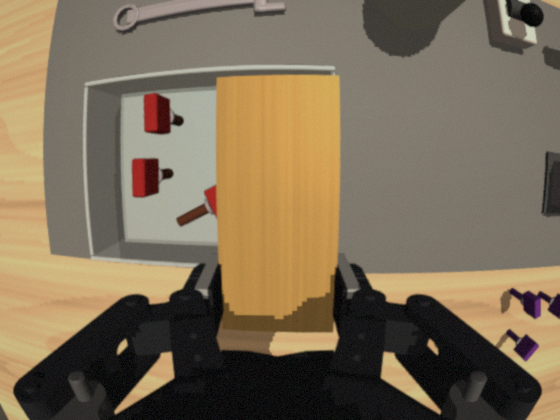

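View pics/t3.png

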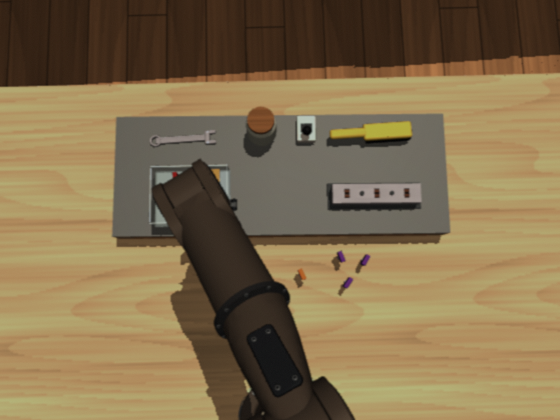

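Call:
step_arm --deltas '[{"tx": -22, "ty": -5, "tz": 10, "twist": 0, "hand": -1}, {"tx": 0, "ty": 0, "tz": 35, "twist": 0, "hand": -1}, {"tx": 0, "ty": 0, "tz": 25, "twist": 0, "hand": -1}, {"tx": 0, "ty": 0, "tz": 0, "twist": 0, "hand": -1}]'

```text
clock: 56.82
position: [0.5534, 0.1895, 0.1701]
eef_rot: [-3.03, 0.043, -1.573]
ft_force: [0.7, -0.3, -1.8]
opening: 0.562
```

Run:
```python
from h import *
st();platepts('w37');plan([.555,.19,.125],-1.57)
```

```text
[0.5534 0.1895 0.1701] rpy [-3.03   0.043 -1.573] [ 0.7 -0.3 -1.8] [-0.07  0.27 -0.03] 0.562 j7 -2.19 t 56.8
plate n 27030 min [0.534 0.164 0.165] max [0.644 0.214 0.178]
far end [0.641 0.196 0.167]
pos [0.554  0.1896 0.1712] yaw -1.573 j7 -2.19 -> txyz [ 1.6  4.2 46. ] twist -0.003 t 56.9
```

View pics/w37.png

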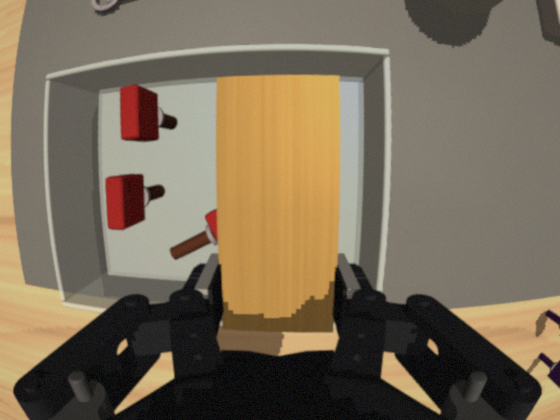

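Call:
step_arm --deltas '[{"tx": 1, "ty": 4, "tz": 15, "twist": 0, "hand": -1}, {"tx": 0, "ty": 0, "tz": 17, "twist": 0, "hand": -1}, {"tx": 0, "ty": 0, "tz": 16, "twist": 0, "hand": -1}, {"tx": 0, "ty": 0, "tz": 0, "twist": 0, "hand": -1}]'

```text
clock: 57.38
position: [0.5562, 0.1901, 0.122]
eef_rot: [-3.025, 0.044, -1.574]
ft_force: [0.0, 0.4, -1.6]
opening: 0.566
```

Run:
```python
from h import *
st();platepts('w38')
```

```text
[0.5562 0.1901 0.122 ] rpy [-3.025  0.044 -1.574] [ 0.   0.4 -1.6] [-0.06  0.26 -0.  ] 0.566 j7 -2.22 t 57.4
plate n 27293 min [0.537 0.165 0.086] max [0.647 0.223 0.128]
far end [0.644 0.197 0.12 ]
```

View pics/w38.png

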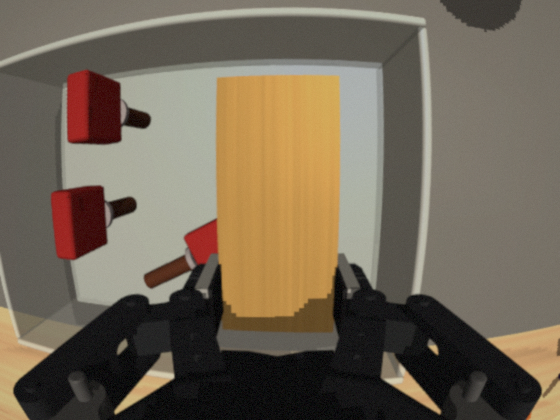

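Call:
step_arm --deltas '[{"tx": 0, "ty": 0, "tz": 7, "twist": 0, "hand": -1}, {"tx": 0, "ty": 0, "tz": 0, "twist": 0, "hand": -1}, {"tx": 0, "ty": 0, "tz": 0, "twist": 0, "hand": 0.4}, {"tx": 0, "ty": 0, "tz": 0, "twist": 0, "hand": 0.4}, {"tx": 0, "ty": 0, "tz": 0, "twist": 0, "hand": 0.4}, {"tx": 0, "ty": 0, "tz": -25, "twist": 0, "hand": 0.4}, {"tx": 0, "ty": 0, "tz": -40, "twist": 0, "hand": 0.4}, {"tx": 0, "ty": 20, "tz": -50, "twist": 0, "hand": 0.4}, {"tx": 0, "ty": 20, "tz": -20, "twist": 0, "hand": 0.4}, {"tx": 0, "ty": 0, "tz": 0, "twist": 0, "hand": 0.4}]'

```text
clock: 58.68
position: [0.5017, 0.1848, 0.2499]
eef_rot: [-3.021, 0.045, -1.575]
ft_force: [-0.5, -0.4, -1.5]
opening: 0.699
```

Run:
```python
from h import *
st();snap('wrist','w39')
```

```text
[0.5017 0.1848 0.2499] rpy [-3.021  0.045 -1.575] [-0.5 -0.4 -1.5] [-0.08  0.12  0.02] 0.699 j7 -2.17 t 58.7
```

View pics/w39.png

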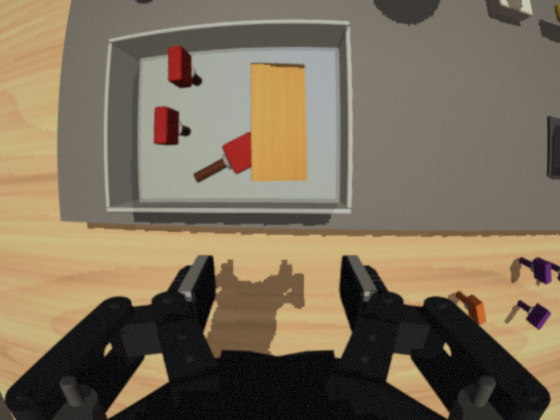

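Call:
step_arm --deltas '[{"tx": 0, "ty": 30, "tz": -30, "twist": 0, "hand": 0.4}, {"tx": 40, "ty": 20, "tz": 0, "twist": 0, "hand": 0.4}, {"tx": 50, "ty": 0, "tz": 0, "twist": 0, "hand": 0.4}, {"tx": 50, "ty": 0, "tz": 0, "twist": 0, "hand": 0.4}, {"tx": 0, "ty": 0, "tz": 0, "twist": 0, "hand": 0.4}, {"tx": 0, "ty": 0, "tz": 0, "twist": 0, "hand": 0.4}]'

```text
clock: 59.48
position: [0.4497, 0.0386, 0.2614]
eef_rot: [-3.028, 0.044, -1.578]
ft_force: [-0.1, -0.5, -0.3]
opening: 0.7
```

Run:
```python
from h import *
st();im,_=snap('scene','s3');im2,_=snap('top','t4')
for n in ['pin1_head','shim_center','canister','brush','spanner_tip','light_switch']:
    print(n,[(np.round(r['centre'],3).tolist(),round(r['conf'],2)) for r in robot.recognise('scene',n)])
a=cv2.imread('pics/s0.png');print('diff',[(n,int(cv2.absdiff(a,im)[y0:y1,x0:x1].max())) for n,(x0,y0,x1,y1) in dict(brush=(65,272,210,325),switch=(225,258,265,312),spanner=(370,245,475,280),can=(288,225,340,300),block=(75,222,210,258)).items()])
```

```text
[0.4497 0.0386 0.2614] rpy [-3.028  0.044 -1.578] [-0.1 -0.5 -0.3] [-0.04  0.14  0.04] 0.7 j7 -1.79 t 59.5
pin1_head [([0.591, 0.275, 0.128], 0.67)]
shim_center [([0.564, 0.189, 0.085], 0.97)]
canister [([0.804, 0.038, 0.154], 0.72), ([0.605, -0.253, 0.115], 0.47)]
brush [([0.768, -0.274, 0.107], 0.83)]
spanner_tip [([0.759, 0.246, 0.074], 0.75)]
light_switch [([0.765, -0.074, 0.126], 0.73)]
diff [('brush', 25), ('switch', 16), ('spanner', 12), ('can', 16), ('block', 116)]
```

View pics/s3.png

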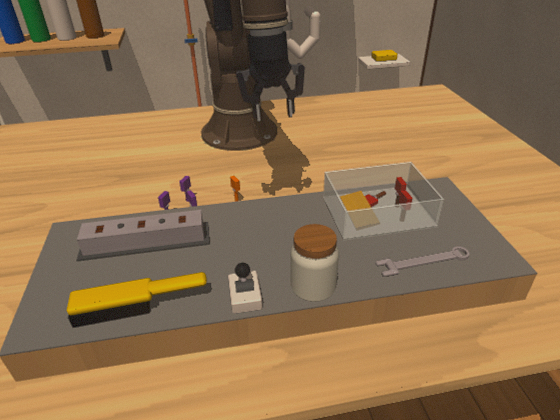

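```bash
python3 -c "
from rig import robot
print(robot.sign_off())"
```

```text
the job is handed in; nothing more can be done
None
```

The job is done and handed in at about 60 s, with all three red-headed pins and the brass shim in the organiser box.

- **Pins:** I worked each one out by twisting it back and forth while pulling upward with about 14 to 18 N at most. During the third pin the block top measured 0.114 m, its seated height. During the first two, the heads of the pins still in the block did not rise.
- **Shim:** I dragged it over the liner until about 42 mm of its 110 mm overhung the front edge (roughly 38 %). I then gripped it across its width there and put it in the box.
- **Final check:** In the last pictures the box stands on the raised floor with everything inside. Two pins stand upright, one lies flat, and the shim lies next to them. The brush, spanner, canister, light switch and the orange and purple look-alikes look untouched, and the gripper was clear of everything.
- **Disagreements:** The depth-based box outline from the overhead camera was useless, so I placed things from the box rim I measured in the pictures. The canister recogniser also gave one false, low-confidence hit on the block. By the end the tool had drifted about 6° off vertical, which caused no problem.

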